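# Sort the fossil preparation bench: rubble, fossil and chisels

### The arm

A 6-joint arm with a two-finger parallel gripper is mounted at the origin on a cart in front of the work surface, level with it; the furniture and walls round the work are solid. World frame = base frame: x ahead of the robot, y to its left, z up, the work surface at z = 0. Lengths are in m, angles in rad, forces in N, time in s.
With the tool pointing down it reaches from about 0.3 to 0.875 m from the base axis. Payload 6.4 kg.
Tool frame: the origin (TCP) lies at the very end of the fingers, on their centre line; the grasp point (between the pads) lies 19 mm behind it (arm.grasp_offset is the distance from the TCP to the grasp point, in m); z points along the fingers, x is the direction in which the jaws open and shut, and the axes are right-handed (so a half turn about z gives the same grasp; the last joint's range is limited). The gripper opens to 88 mm and grips with 3 to 60 N. Pads are 18 mm wide; open, the fingers measure 123 mm over their backs; the gripper's body (75 mm by 187 mm) begins 45 mm behind the grasp point.
Start: joints at [-1.315, 0.181, 1.607, -0, 1.354, -0.206], TCP at [0.256, -0.515, 0.239] pointing down, gripper open.
Joint ranges: [-2.99, 2.99], [-0.89, 2.07], [0.3, 2.58], [-1.14, 4.28], [0, 2.63], [-3.12, 3.12]. Speed limits (rad/s): [2.57, 2.57, 3.01, 3.14, 3.14, 3.14].

### API

Orientations are given as [roll, pitch, yaw] about the fixed x, y, z axes, in that order (R = Rz(yaw) Ry(pitch) Rx(roll)).
In Python, from plant import status, grab_frame, get_calibration, job_done, models, arm gives the robot as it stands.
- The arm moves only by the shell command python3 -m pendant 'ROWS' [OPENING] [FORCE]. ROWS is JSON, a list of rows, each a list of 6 numbers: the shift along the tool's x, y, z in m, then the turn, a rotation vector about the tool's x, y, z in degrees. In form: [[tx, ty, tz, ax, ay, az], ...]. A call has exactly 8 rows; each row is the pose to reach, as a shift and turn from the pose measured when the call began, along the tool's axes at that moment; what a row does not reach only later rows make up. A row lasts 1/12 s, in which the tool goes at most 41.7 mm and 7.16 degrees, less where a joint would pass 70% of its speed; a pose out of reach is approached as far as the arm can. A call with a gripper value outside its range is refused whole. OPENING is the opening, from -1 (shut) to 1 (fully open), set as the call begins (- or left out, the last holds). The fingers move at their own pace and stop on an object; FORCE is the grip in N (left out, the last holds). Time passes only in rows, so rows that repeat a pose let the fingers close, or fill a call up. It gives the time, the measured TCP pose, the force and the opening at its end, in the units of the state.
- status.get_state(): the state, without advancing time (a new reading comes with each control period).
- grab_frame(name): name is "scene" or "side" or "wrist"; returns the picture (400x640x3 uint8, red, green, blue); there is no depth.
- get_calibration(name): a dict with "vertical_fov" (degrees; the focal length in pixels is half the picture's height over the tangent of half this angle, whatever the lens; pixels are square), "cx", "cy" (the principal point, pixels), "cam_to_world" (4x4, takes a point from camera to world coordinates). Camera axes: x right, y up, looking along -z (the intrinsics and any distortion apply to the point x, -y, -z); pixel columns grow to the right and rows downward; lengths in m; the calibration is good to about 2 mm. A picture is of the moment at which its call begins: read the wrist's pose just before it. get_calibration takes no time and is no camera call; for the wrist camera it gives the pose at the moment of the call.
- job_done(): hands the job in, once; it reports no verdict.
Trained networks look in the newest picture that a camera, given by its name, has taken for a name from the list of things; names that differ only in an ending like _2 or _b are one class to them, and where a whole thing is asked for, a point or a joint stands for the part that bears it (a point fixed in the world has none). Each returns a list of dicts, best first, with "conf" (0 to 1); they miss things now and then, are a little off and sometimes report something else, mostly with a low value. They report only what shows in the picture. A call takes as long as a camera call.
- models.spot_in(camera, thing): "bbox" ([left, top, right, bottom] in pixels, round what is visible of it).
The state is a dict: "clock": time; "qpos": joint angles; "qvel": joint speeds; "joint_torque": joint torques, N m; "ee_pos": TCP position; "ee_rot": TCP orientation; "force": force on the tool from outside, world axes, zero at the start; "wrist_torque": the same for the moment, N m; "opening": opening from 0.0 (shut) to 1.0 (fully open).
Only numpy, scipy, OpenCV 4.12 (cv2) and the standard library are available. Lean on these libraries where they do the work, as an engineer would, in place of code of your own. Each camera call takes 0.05 s, during which the arm holds its last target.

### The job

Clear up after preparing the fossil: put the two lumps of waste rock that lie on the bare table, near its front edge, into the round tub, set the vertebra gently and upright on the floor of the square card tray, and lay the two chisels from the left-hand table in the wooden tool rack, one in each bay, each resting on both crossbars between the pegs. Leave the tape roll where it lies.

Things in the scene. Friction and masses are not known exactly. Their poses are not given: they have to be found in the camera images.
- rock_a_center (a point): the larger lump of grey waste rock, 34 x 50 x 22 mm (x, y, z), lying loose on the bare front of the table; the point is its centre, 11 mm above its underside; its y axis runs along its length. Weighs about 70 g.
- rock_b_center (a point): the smaller lump of grey waste rock, 31 x 45 x 20 mm, lying loose on the bare front of the table; the point is its centre, 10 mm above its underside; y along its length. Weighs about 50 g.
- vertebra_spool (a point): fossil tail vertebra, brown, 79 x 86 x 38 mm over all: a waisted spool 44 mm wide and 38 mm high; the point is its centre, 19 mm above the underside, z up. At 12 to 32 mm above the underside a 15 mm thick process sticks out along +x to 57 mm from the point, and two 13 mm thick ones along +y and -y to 43 mm, at x = +6 to +19 mm. About 70 g, fragile: grip gently
- chisel_a_center (a point): a slim hand chisel with a wooden handle, 169 mm long, lying loose on the bare front of the table, left of the joint between the two tables; the shaft is 12 mm wide and 12 mm high to the touch, over its whole length; the point is the middle of its length, 6 mm above its underside; y runs along its length, z is up. Weighs about 60 g.
- chisel_b_center (a point): a slim hand chisel with a red handle, lying loose on the bare front of the table, left of the joint, of the same shape and size as the other (169 mm long, 12 mm wide and high, y along its length, z up); the point is the middle of its length, 6 mm above its underside. Weighs about 60 g.
- tub: round plastic tub, 153 mm across and 56 mm high, open at the top, stands fast; inside it is about 115 mm wide, its floor 4 mm above the table; origin at the centre of its underside, z up. For the waste rock.
- tray: square tray of brown card with a white floor, 120 x 120 mm, 25 mm high, open at the top, stands fast; walls and floor 3 mm thick; origin at the centre of its underside, x and y along its sides. For the vertebra.
- rack: wooden tool rack, fixed: base 120 x 130 x 5 mm (x, y, z); two bars along y, 16 mm wide, at x = -48 and +48 mm, tops at z = 24 mm; on each, 10 mm pegs at y = -54, 0, +54 mm rise to z = 46 mm, making two bays 44 mm wide centred at y = -27 and +27. A chisel lies in a bay along x, either way round, on both bars, its middle at z = 30 mm. Free finger room between the bars. Origin: centre of underside
- tape_roll: roll of tan tape lying flat, 106 mm across, 25 mm high, loose, lies on the mat at the left of the work; origin at the centre of its underside. Must not be moved.

How it is judged:
At the end, for the whole second after the job is handed in: Both rocks lie inside the tub (centre within 62 mm of its axis, below 45 mm); the vertebra stands upright (within 0.2 rad) on the tray's floor; the chisels lie across both bars, one in each bay, within 0.2 rad of the bay and 35 mm of its middle; all at rest (horizontal distance between each of rock_a_center, rock_b_center and tub below 0.062 m and z of each of rock_a_center, rock_b_center in the frame of tub below 0.045 m and x of vertebra_spool in the frame of tray between -0.04 and 0.04 m and y of vertebra_spool in the frame of tray between -0.04 and 0.04 m and z of vertebra_spool in the frame of tray below 0.028 m and angle between vertebra_spool's own z axis and vertical below 0.2 rad and ((x of chisel_a_center in the frame of rack between -0.035 and 0.035 m and y of chisel_a_center in the frame of rack between 0.008 and 0.046 m and z of chisel_a_center in the frame of rack between 0.024 and 0.036 m and angle between the y axis of each of chisel_a_center, chisel_b_center and the x axis of rack, either way round below 0.2 rad and x of chisel_b_center in the frame of rack between -0.035 and 0.035 m and y of chisel_b_center in the frame of rack between -0.046 and -0.008 m and z of chisel_b_center in the frame of rack between 0.024 and 0.036 m) or (x of chisel_a_center in the frame of rack between -0.035 and 0.035 m and y of chisel_a_center in the frame of rack between -0.046 and -0.008 m and z of chisel_a_center in the frame of rack between 0.024 and 0.036 m and angle between the y axis of each of chisel_a_center, chisel_b_center and the x axis of rack, either way round below 0.2 rad and x of chisel_b_center in the frame of rack between -0.035 and 0.035 m and y of chisel_b_center in the frame of rack between 0.008 and 0.046 m and z of chisel_b_center in the frame of rack between 0.024 and 0.036 m)) and linear speed of each of rock_a, rock_b, vertebra, chisel_a, chisel_b below 0.02 m/s); the robot touches nothing.
It fails at once if the tape roll was moved more than 30 mm (distance of tape_roll from where it was at the start of the episode above 0.03 m).
It fails at once if the vertebra was dropped (fell freely at more than 0.7 m/s) (linear speed of vertebra above 0.7 m/s and contact force between vertebra and anything else below 0.02 N).
It also fails if it takes over 131 s, if anything falls off the work surface, if the arm or the gripper's body presses on something with over 40 N, if the wrist force passes 120 N, or if a joint passes its speed limit or range.

## Working session

There is one attempt and no reset: what is moved stays moved. The work goes in short steps, Python scripts to look and compute and a shell command to move; the robot and the scene stay as the last step left them, time stands still between calls to the robot, and variables do not carry over. Pictures are saved under pics/ and viewed, and the job is handed in when it is done.

```bash
mkdir -p pics; ls; python3 - <<'E'
from plant import status, grab_frame, get_calibration, models, arm
import cv2
print(status.get_state(), arm.grasp_offset)
for c in ["scene","side","wrist"]:
    im=grab_frame(c); cv2.imwrite(f"pics/{c}0.png",im[:,:,::-1]); cal=get_calibration(c); print(c,cal)
E
```

```text
pics
{'clock': 0.0, 'qpos': array([-1.31529401e+00,  1.81555939e-01,  1.60798544e+00, -2.21558803e-05,
        1.35378820e+00, -2.06288947e-01]), 'qvel': array([-0.00020859, -0.00016739, -0.00102923,  0.00271558,  0.00052342,
       -0.0009847 ]), 'joint_torque': array([ 1.03957034e-03, -4.33861864e+01, -3.41854155e+01,  7.03723845e-02,
        3.83375469e-02, -1.28547003e-04]), 'ee_pos': array([ 0.25607165, -0.51424308,  0.23781266]), 'ee_rot': array([-3.14125805e+00,  1.70452393e-03, -1.10899999e+00]), 'force': array([ 0.15343795, -0.40812696, -0.11651586]), 'wrist_torque': array([-0.00892785, -0.05919787, -0.02864926]), 'opening': 0.9968298081377571} 0.0187
scene {'vertical_fov': 44.366288132169295, 'cx': 322.39692962071683, 'cy': 203.59364762666104, 'cam_to_world': array([[ 0.64907466,  0.41344771, -0.63856329, -0.31086966],
       [-0.76070927,  0.34741119, -0.54829451, -0.69391642],
       [-0.00484708,  0.84164509,  0.54000931,  0.77899029],
       [ 0.        ,  0.        ,  0.        ,  1.        ]])}
side {'vertical_fov': 48.69733598208706, 'cx': 319.52348099878986, 'cy': 200.36535753645637, 'cam_to_world': array([[-0.86890501,  0.33497466, -0.36441193,  0.13453713],
       [-0.49492148, -0.57674886,  0.64993344,  0.80267172],
       [ 0.00753707,  0.74508572,  0.66692613,  0.83779843],
       [ 0.        ,  0.        ,  0.        ,  1.        ]])}
wrist {'vertical_fov': 69.07121096079149, 'cx': 323.6824889772717, 'cy': 198.63284713045942, 'cam_to_world': array([[ 4.45983519e-01,  8.54377923e-01,  2.66715327e-01,
         3.25626277e-01],
       [-8.95040867e-01,  4.25967884e-01,  1.32110594e-01,
        -4.79564600e-01],
       [-7.39788594e-04, -2.97640266e-01,  9.54677812e-01,
         3.84169105e-01],
       [ 0.00000000e+00,  0.00000000e+00,  0.00000000e+00,
         1.00000000e+00]])}
```

View pics/scene0.png

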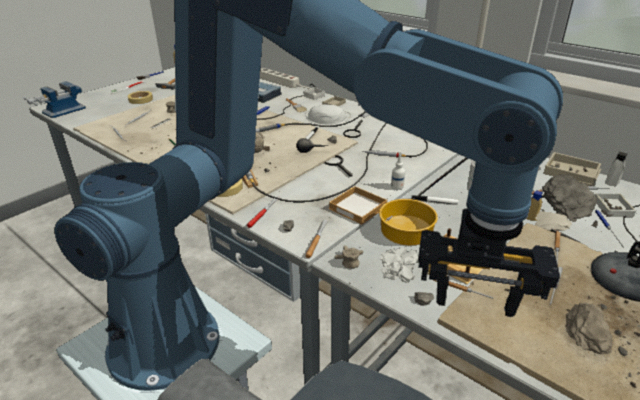

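View pics/side0.png

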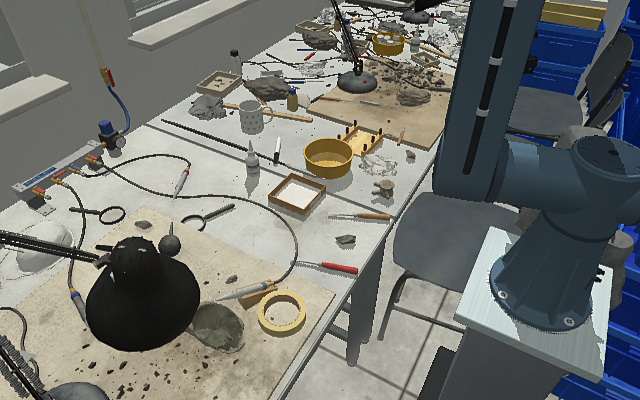

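View pics/wrist0.png

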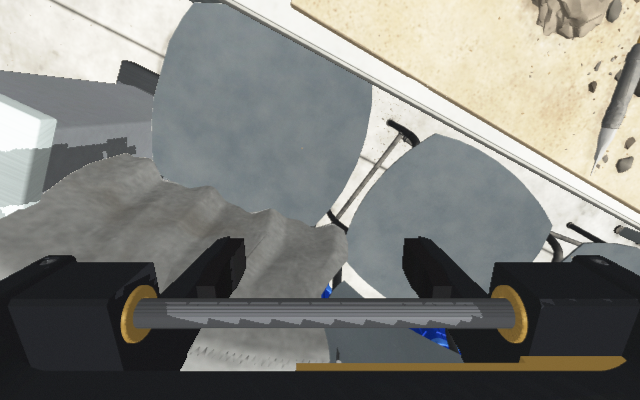

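```bash
python3 - <<'E'
from plant import models
for c in ["scene","side","wrist"]:
  for t in ["rock_a_center","vertebra_spool","chisel_a_center","tub","tray","rack","tape_roll"]:
    r=models.spot_in(c,t); print(c,t,[([round(float(v),1) for v in d['bbox']],round(d['conf'],2)) for d in r[:4]])
E
```

```text
scene rock_a_center []
scene vertebra_spool [([334.7, 247.4, 361.9, 269.1], 0.96)]
scene chisel_a_center [([306.4, 220.0, 325.5, 258.2], 0.53)]
scene tub [([379.6, 198.4, 438.5, 249.8], 0.59)]
scene tray [([328.8, 187.4, 386.7, 226.7], 0.7), ([247.6, 198.7, 276.3, 228.4], 0.28)]
scene rack [([447.6, 230.3, 482.9, 285.4], 0.6)]
scene tape_roll [([220.2, 180.0, 244.1, 196.6], 0.76), ([335.8, 246.7, 363.9, 268.2], 0.28)]
side rock_a_center [([333.6, 234.9, 357.2, 243.3], 0.51), ([305.5, 137.6, 352.8, 177.1], 0.17)]
side vertebra_spool [([373.2, 179.5, 392.6, 198.1], 0.81)]
side chisel_a_center [([326.6, 211.2, 391.7, 219.0], 0.63)]
side tub [([301.1, 136.1, 355.3, 177.8], 0.94), ([328.8, 213.0, 391.4, 219.5], 0.49)]
side tray [([266.7, 170.6, 325.7, 217.3], 0.94)]
side rack [([336.1, 119.1, 381.1, 159.6], 0.55)]
side tape_roll [([258.7, 291.6, 306.6, 338.0], 0.9)]
wrist rock_a_center []
wrist vertebra_spool []
wrist chisel_a_center []
wrist tub []
wrist tray []
wrist rack []
wrist tape_roll []
```

The side view shows everything: rocks at about (346,240) and (410,155), vertebra (383,189), chisels (360,215) and (325,267), tub (328,158), tray (297,193), rack (358,140) and tape (282,313). I'll localise these roughly first.

```bash
cat > h.py <<'E'
import numpy as np, cv2
from plant import status, grab_frame, get_calibration, models, arm
from scipy.spatial.transform import Rotation as R
def cam(n):
    c=get_calibration(n); f=200/np.tan(np.radians(c['vertical_fov'])/2); return f,c['cx'],c['cy'],np.array(c['cam_to_world'])
def ray(C,u,v):
    f,cx,cy,T=C; d=T[:3,:3]@np.array([(u-cx)/f,-(v-cy)/f,-1]); return T[:3,3],d/np.linalg.norm(d)
def onz(C,u,v,z):
    o,d=ray(C,u,v); return (o+d*(z-o[2])/d[2])
def proj(C,p):
    f,cx,cy,T=C; q=T[:3,:3].T@(np.array(p)-T[:3,3]); return np.array([cx+f*q[0]/-q[2],cy-f*q[1]/-q[2]])
def pose():
    s=status.get_state(); return np.array(s['ee_pos']),R.from_euler('xyz',s['ee_rot']),s
def rel(p,yaw):
    """shift in tool axes & rotvec deg to reach TCP p, pointing down with yaw (jaw x-axis direction)"""
    q,Rc,s=pose(); t=Rc.inv().apply(np.array(p)-q)
    out=[]
    for y in (yaw,yaw+np.pi):
        Rt=R.from_euler('xyz',[np.pi,0,y]); r=(Rc.inv()*Rt).as_rotvec(degrees=True); out.append(np.round(r,2))
    print('now',np.round(q,4),np.round(s['ee_rot'],3),'t',round(s['clock'],2),'q6',round(s['qpos'][5],2)); print('shift',np.round(t,4),'turn',out[0],'or',out[1])
E
python3 - <<'E'
from h import *
C=cam('side')
for n,u,v,z in [('rockL',346,240,.01),('rockR',411,155,.01),('vert',383,189,.019),('chA m',360,215,.006),('chA l',328,214,.006),('chA r',392,217,.006),('chB l',292,263,.006),('chB r',358,268,.006),('tubtopL',301,156,.056),('tubtopR',355,156,.056),('tray',297,188,.025),('rack',358,140,.02),('tape',282,313,.02)]:
    print(n,np.round(onz(C,u,v,z),3))
import cv2
im=cv2.imread('pics/side0.png'); a=im[100:290,240:430]; cv2.imwrite('pics/side0c.png',cv2.resize(a,None,fx=3.1,fy=3.1,interpolation=cv2.INTER_CUBIC))
E
```

```text
rockL [0.453 0.094 0.01 ]
rockR [ 0.442 -0.338  0.01 ]
vert [ 0.449 -0.129  0.019]
chA m [ 0.464 -0.011  0.006]
chA l [0.541 0.029 0.006]
chA r [ 0.386 -0.048  0.006]
chB l [0.534 0.224 0.006]
chB r [0.388 0.158 0.006]
tubtopL [ 0.708 -0.104  0.056]
tubtopR [ 0.568 -0.185  0.056]
tray [ 0.66  -0.003  0.025]
rack [ 0.619 -0.315  0.02 ]
tape [0.471 0.363 0.02 ]
```

View pics/side0c.png

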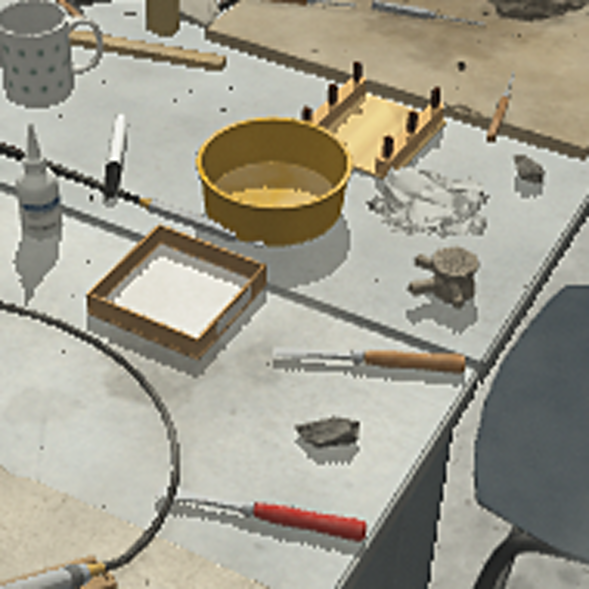

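```bash
python3 - <<'E'
from h import *
rel([.47,-.29,.26],-1.109)
E
```

```text
now [ 0.2562 -0.5148  0.2387] [-3.142  0.    -1.109] t 1.2 q6 -0.21
shift [-0.106  -0.2915 -0.0213] turn [-0.  0.  0.] or [  -0.   -0. -180.]
```

```bash
python3 -m pendant '[[-0.013,-0.036,-0.003,0,0,0],[-0.026,-0.072,-0.006,0,0,0],[-0.04,-0.108,-0.009,0,0,0],[-0.053,-0.145,-0.012,0,0,0],[-0.066,-0.18,-0.015,0,0,0],[-0.08,-0.216,-0.018,0,0,0],[-0.093,-0.255,-0.02,0,0,0],[-0.106,-0.291,-0.02,0,0,0]]' 1 10
python3 - <<'E'
from h import *
p=pose()[0]
for c in ['scene','wrist','side']:
    im=grab_frame(c); cv2.imwrite(f'pics/{c}1.png',im[:,:,::-1])
C=cam('wrist'); print(p,C)
for c in ["scene","wrist"]:
  for t in ["rock_a_center","vertebra_spool","chisel_a_center","tub","tray","rack","tape_roll"]:
    r=models.spot_in(c,t); print(c,t,[([round(float(v),1) for v in d['bbox']],round(d['conf'],2)) for d in r[:4]])
E
```

```text
clock: 1.87
ee_pos: [0.471, -0.2887, 0.2595]
ee_rot: [-3.141, -0.001, -1.109]
force: [0.0, -1.0, 0.0]
opening: 0.998
[ 0.47095499 -0.28868385  0.25954042] (np.float64(290.61474803809), 323.6824889772717, 198.63284713045942, array([[ 4.50368526e-01,  8.52451686e-01,  2.65507653e-01,
         5.40279789e-01],
       [-8.92842497e-01,  4.29766845e-01,  1.34657841e-01,
        -2.52716859e-01],
       [ 6.82917386e-04, -2.97702169e-01,  9.54658553e-01,
         4.04949334e-01],
       [ 0.00000000e+00,  0.00000000e+00,  0.00000000e+00,
         1.00000000e+00]]))
scene rock_a_center []
scene vertebra_spool [([336.3, 245.2, 364.5, 265.0], 0.61)]
scene chisel_a_center [([305.8, 217.2, 328.7, 257.6], 0.52)]
scene tub [([380.7, 198.7, 439.2, 248.7], 0.95)]
scene tray [([329.9, 186.4, 388.4, 225.4], 0.8)]
scene rack [([420.4, 228.9, 493.8, 283.8], 0.55)]
scene tape_roll [([207.8, 173.4, 244.9, 196.9], 0.83)]
wrist rock_a_center [([27.5, 21.1, 68.4, 64.5], 0.86)]
wrist vertebra_spool [([181.9, 105.3, 233.1, 158.2], 0.74)]
wrist chisel_a_center [([109.5, 2.9, 142.0, 143.7], 0.78)]
wrist tub [([230.3, 0.0, 369.9, 54.2], 0.88)]
wrist tray [([28.3, 19.0, 66.7, 66.4], 0.18)]
wrist rack []
wrist tape_roll []
```

View pics/wrist1.png

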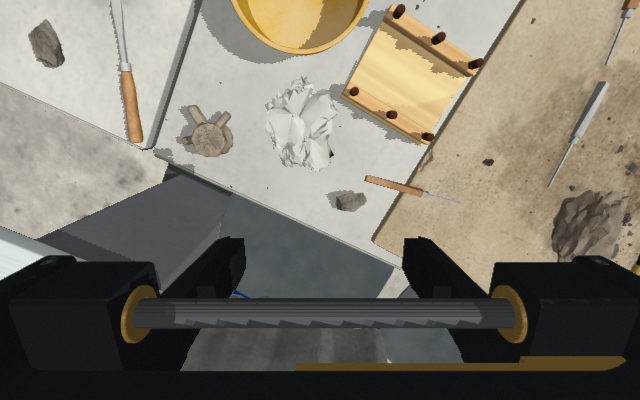

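View pics/scene1.png

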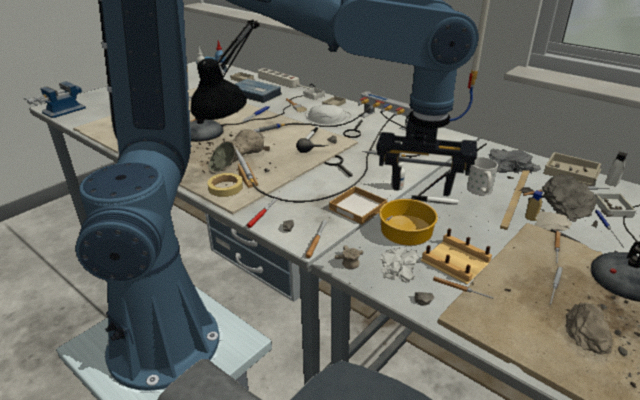

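Clear wrist view: right rock (348,201), vertebra (208,133), wooden chisel (126,80), left rock (45,44), rack (415,75), tub at the top. I'll zoom in for the measurements.

```bash
python3 - <<'E'
import cv2
im=cv2.imread('pics/wrist1.png'); 
cv2.imwrite('pics/w1r.png',cv2.resize(im[0:150,330:500],None,fx=4,fy=4,interpolation=cv2.INTER_CUBIC))
cv2.imwrite('pics/w1m.png',cv2.resize(im[90:240,160:380],None,fx=3.6,fy=3.6,interpolation=cv2.INTER_CUBIC))
im=cv2.imread('pics/scene1.png'); 
cv2.imwrite('pics/s1.png',cv2.resize(im[170:320,230:500],None,fx=2.9,fy=2.9,interpolation=cv2.INTER_CUBIC))
E
```

```text
(no output)
```

View pics/w1r.png

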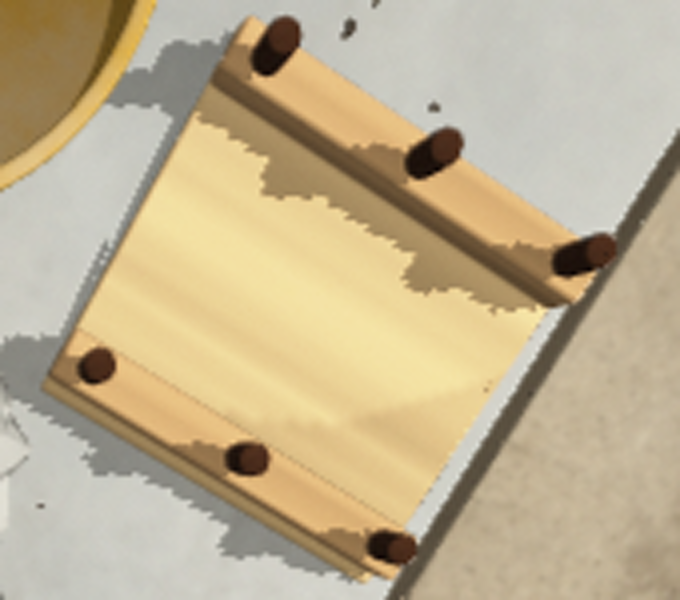

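View pics/w1m.png

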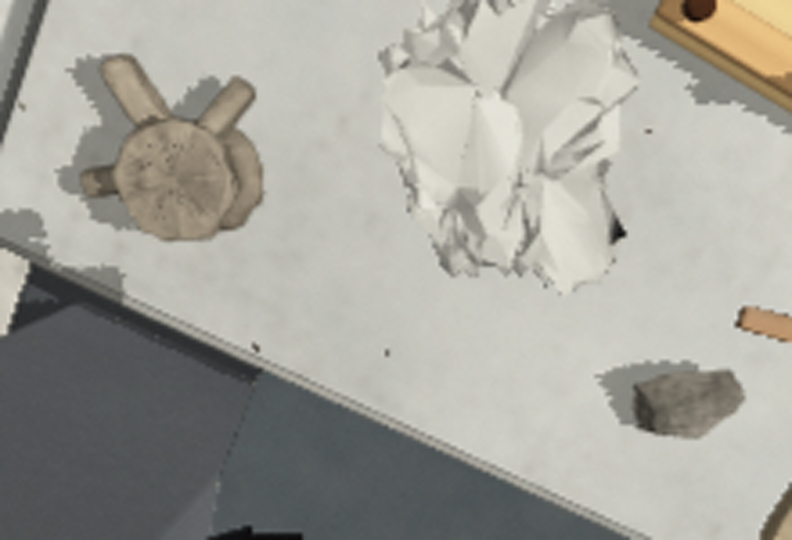

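View pics/s1.png

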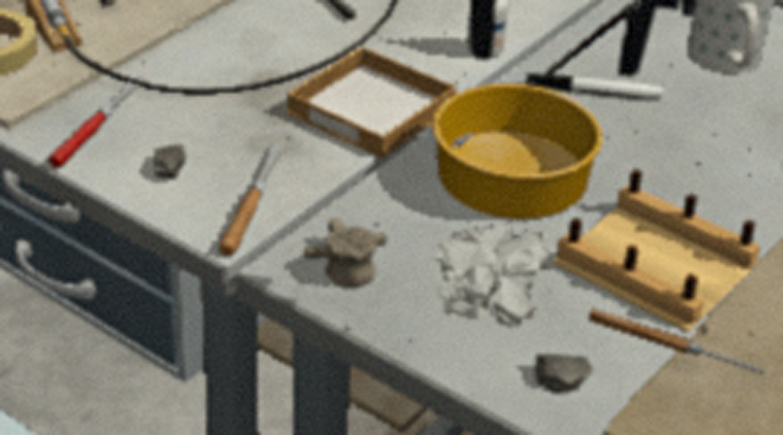

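```bash
cat >> h.py <<'E'
W1=(290.61474803809, 323.6824889772717, 198.63284713045942, np.array([[ 4.50368526e-01,  8.52451686e-01,  2.65507653e-01,5.40279789e-01],[-8.92842497e-01,  4.29766845e-01,  1.34657841e-01,-2.52716859e-01],[ 6.82917386e-04, -2.97702169e-01,  9.54658553e-01,4.04949334e-01],[0,0,0,1]]))
def tri(obs):
    A=np.zeros((3,3));b=np.zeros(3)
    for C,(u,v) in obs:
        o,d=ray(C,u,v);M=np.eye(3)-np.outer(d,d);A+=M;b+=M@o
    return np.linalg.solve(A,b)
E
python3 - <<'E'
from h import *
r=lambda l:[onz(W1,330+u/4,v/4,.046) for u,v in l]
far=r([(290,30),(450,142),(602,246)]); near=r([(102,362),(255,458),(402,545)])
b=[onz(W1,330+u/4,v/4,.024) for u,v in [(265,65),(420,168),(567,262)]]
for q in far+near+b: print(np.round(q,4))
print('rack ctr',np.mean(far+near,axis=0)); 
d=far[2]-far[0]; e=near[2]-near[0]; x=np.mean(far,axis=0)-np.mean(near,axis=0)
print(np.degrees([np.arctan2(k[1],k[0]) for k in (d,e,x)]),[np.linalg.norm(k) for k in (d,e,x)])
m=lambda u,v,z:np.round(onz(W1,160+u/3.6,90+v/3.6,z),4)
print('vert top',m(172,180,.038),'tips',m(120,65,.022),m(243,90,.022),m(92,180,.022))
print('rockR',m(690,405,.012),'ends',m(635,400,.01),m(742,385,.012))
S=cam('scene');D=cam('side')
s=lambda u,v:(S,(230+u/2.9,170+v/2.9)); w=lambda u,v:(W1,(160+u/3.6,90+v/3.6)); sd=lambda u,v:(D,(240+u/3.1,100+v/3.1))
print('rockR tri',tri([s(562,371),w(690,405),sd(528,170)]))
print('vert top tri',tri([s(355,237),w(172,180),sd(455,259)]))
# tray, tub corners in side/scene at z known
print('tray corners side z.025',[np.round(onz(*sd(u,v),.025)[:2],4) if 0 else np.round(onz(D,240+u/3.1,100+v/3.1,.025)[:2],4) for u,v in [(162,227),(266,265),(199,342),(89,294)]])
print('tray corners scene',[np.round(onz(S,230+u/2.9,170+v/2.9,.025)[:2],4) for u,v in [(363,49),(456,90),(384,140),(289,98)]])
print('tub side', [np.round(onz(D,240+u/3.1,100+v/3.1,.056)[:2],4) for u,v in [(199,161),(351,161),(275,118),(275,210)]])
print('tub scene', [np.round(onz(S,230+u/2.9,170+v/2.9,.056)[:2],4) for u,v in [(436,128),(601,128),(518,84),(518,176)]])
E
```

```text
[ 0.6705 -0.2821  0.046 ]
[ 0.6674 -0.3354  0.046 ]
[ 0.6648 -0.3883  0.046 ]
[ 0.5743 -0.2771  0.046 ]
[ 0.5713 -0.3305  0.046 ]
[ 0.5695 -0.3833  0.046 ]
[ 0.6678 -0.2821  0.024 ]
[ 0.6655 -0.3364  0.024 ]
[ 0.6641 -0.3899  0.024 ]
rack ctr [ 0.61963338 -0.33281059  0.046     ]
[-93.07115463 -92.5675414   -2.96484762] [np.float64(0.10639655107158798), np.float64(0.10630501864019667), np.float64(0.09598163436020325)]
vert top [ 0.4415 -0.1413  0.038 ] tips [ 0.4665 -0.1066  0.022 ] [ 0.478 -0.148  0.022] [ 0.4242 -0.1107  0.022 ]
rockR [ 0.4438 -0.3463  0.012 ] ends [ 0.4353 -0.3263  0.01  ] [ 0.4602 -0.3606  0.012 ]
rockR tri [ 0.44472277 -0.34226548  0.01090282]
vert top tri [ 0.44323615 -0.13938471  0.03789525]
tray corners side z.025 [array([ 0.708 , -0.0535]), array([ 0.5947, -0.054 ]), array([0.5944, 0.0662]), array([0.7128, 0.0618])]
tray corners scene [array([0.7147, 0.0565]), array([ 0.7106, -0.0619]), array([ 0.5945, -0.0596]), array([0.5932, 0.0552])]
tub side [array([ 0.7103, -0.1266]), array([ 0.5823, -0.2013]), array([ 0.6823, -0.2293]), array([ 0.6087, -0.0955])]
tub scene [array([ 0.6032, -0.1103]), array([ 0.6997, -0.225 ]), array([ 0.7155, -0.127 ]), array([ 0.5875, -0.2072])]
```

```bash
python3 - <<'E'
from h import *
rel([.4445,-.343,.12],np.radians(-144))
E
```

```text
now [ 0.4694 -0.2904  0.2587] [-3.142 -0.    -1.109] t 2.72 q6 0.34
shift [0.036  0.0457 0.1387] turn [-0.   -0.   80.44] or [  0.    -0.   -99.56]
```

```bash
python3 -m pendant '[[0.005,0.006,0.017,0,0,7],[0.01,0.012,0.034,0,0,14],[0.014,0.018,0.051,0,0,21],[0.018,0.023,0.068,0,0,28],[0.023,0.029,0.085,0,0,35],[0.028,0.035,0.1,0,0,42],[0.032,0.04,0.12,0,0,49],[0.036,0.046,0.139,0,0,56]]' 0.3 20
python3 -m pendant '[[0,0,0,0,0,7],[0,0,0,0,0,14],[0,0,0,0,0,21],[0,0,0,0,0,24.4],[0,0,0,0,0,24.4],[0,0,0,0,0,24.4],[0,0,0,0,0,24.4],[0,0,0,0,0,24.4]]'
python3 - <<'E'
from h import *
im=grab_frame('wrist'); cv2.imwrite('pics/wrist2.png',im[:,:,::-1])
rel([.4445,-.343,.004],np.radians(-144))
C=cam('wrist');print([np.round(proj(C,[.4445,-.343,z]),1) for z in (0.01,.12)])
E
```

```text
clock: 3.38
ee_pos: [0.4443, -0.3435, 0.119]
ee_rot: [-3.141, -0.0, -2.093]
force: [-0.9, -0.2, -0.5]
opening: 0.648
clock: 4.05
ee_pos: [0.4444, -0.3435, 0.1191]
ee_rot: [-3.141, 0.0, -2.517]
force: [0.7, 0.1, -0.1]
opening: 0.65
now [ 0.4444 -0.3435  0.1191] [-3.141  0.    -2.517] t 4.1 q6 1.65
shift [-0.0004  0.0004  0.1151] turn [-0.05  0.01 -0.23] or [1.0000e-02 7.0000e-02 1.7977e+02]
[array([323.9, 196.3]), array([323.9, 253.6])]
```

View pics/wrist2.png

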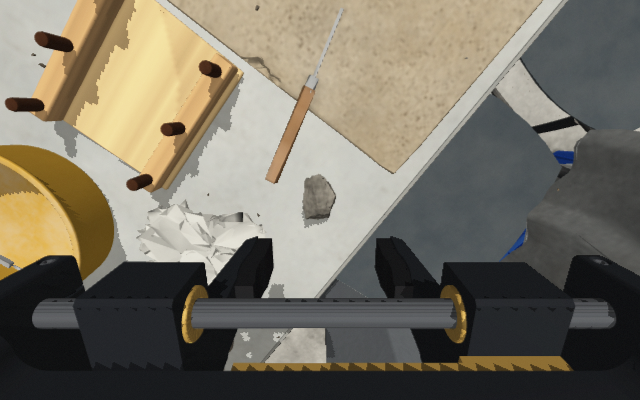

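```bash
python3 -m pendant '[[-0.004,0.003,0.015,0,0,0],[-0.004,0.003,0.03,0,0,0],[-0.004,0.003,0.045,0,0,0],[-0.004,0.003,0.06,0,0,0],[-0.004,0.003,0.075,0,0,0],[-0.004,0.003,0.09,0,0,0],[-0.004,0.003,0.104,0,0,0],[-0.004,0.003,0.113,0,0,0]]' 0.06 20
python3 -m pendant '[[0,0,0,0,0,0],[0,0,0,0,0,0],[0,0,0,0,0,0],[0,0,0,0,0,0],[0,0,0,0,0,0],[0,0,0,0,0,0],[0,0,0,0,0,0],[0,0,0,0,0,0]]' -1 20
python3 -c "
from h import *
rel([.647,-.165,.13],np.radians(-144))"
```

```text
clock: 4.77
ee_pos: [0.4454, -0.3382, 0.0047]
ee_rot: [3.141, -0.0, -2.517]
force: [0.2, 0.3, 0.6]
opening: 0.532
clock: 5.43
ee_pos: [0.4457, -0.3384, 0.0052]
ee_rot: [3.142, 0.0, -2.517]
force: [-0.6, 1.3, 0.8]
opening: 0.316
now [ 0.4457 -0.3384  0.0052] [ 3.142  0.    -2.517] t 5.43 q6 1.65
shift [-0.2648  0.0228 -0.1248] turn [ 0.    0.   -0.19] or [ 1.0000e-02 -0.0000e+00  1.7981e+02]
```

```bash
python3 -m pendant '[[0,0,-0.035,0,0,0],[0,0,-0.07,0,0,0],[-0.03,0.003,-0.105,0,0,0],[-0.07,0.006,-0.125,0,0,0],[-0.11,0.009,-0.125,0,0,0],[-0.15,0.013,-0.125,0,0,0],[-0.19,0.016,-0.125,0,0,0],[-0.23,0.02,-0.125,0,0,0]]'
python3 -c "
from h import *
im=grab_frame('wrist'); cv2.imwrite('pics/wrist3.png',im[:,:,::-1])
rel([.647,-.165,.03],np.radians(-144))"
```

```text
clock: 6.1
ee_pos: [0.6214, -0.1866, 0.1307]
ee_rot: [-3.141, 0.0, -2.517]
force: [0.1, 0.1, -1.2]
opening: 0.319
now [ 0.626  -0.1809  0.1308] [-3.141  0.005 -2.513] t 6.15 q6 2.05
shift [-0.0258  0.0006  0.101 ] turn [-0.05  0.29  0.02] or [-4.5000e-01 -8.0000e-02 -1.7997e+02]
```

View pics/wrist3.png

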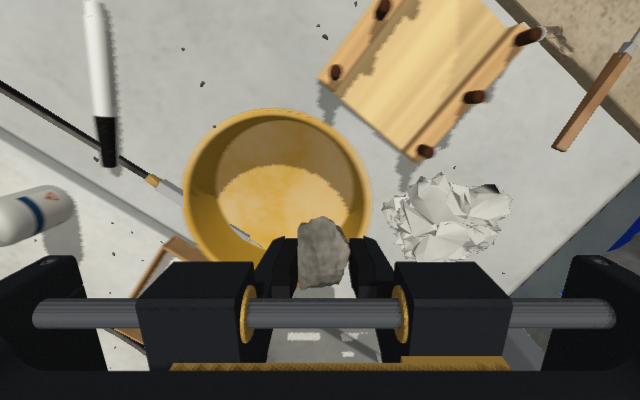

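```bash
python3 -c "
from h import *
C=cam('wrist');print(pose()[0],[onz(C,u,v,.056) for u,v in ((183,190),(372,190),(278,108))])"
python3 -m pendant '[[-0.026,0.001,0,0,0,0],[-0.026,0.001,0.02,0,0,0],[-0.026,0.001,0.04,0,0,0],[-0.026,0.001,0.06,0,0,0],[-0.026,0.001,0.08,0,0,0],[-0.026,0.001,0.1,0,0,0],[-0.026,0.001,0.1,0,0,0],[-0.026,0.001,0.1,0,0,0]]'
python3 -m pendant '[[0,0,0,0,0,0],[0,0,0,0,0,0],[0,0,0,0,0,0],[0,0,-0.01,0,0,0],[0,0,-0.04,0,0,0],[0,0,-0.07,0,0,0],[0,0,-0.1,0,0,0],[0,0,-0.13,0,0,0]]' 0.3
python3 -c "
from h import *
im=grab_frame('wrist'); cv2.imwrite('pics/wrist4.png',im[:,:,::-1])
rel([.45,-.14,.2],np.radians(-64))"
```

```text
[ 0.62603971 -0.18091247  0.13083308] [array([ 0.72574147, -0.12705978,  0.056     ]), array([ 0.60505204, -0.21520813,  0.056     ]), array([ 0.69901672, -0.22315187,  0.056     ])]
clock: 6.82
ee_pos: [0.6458, -0.1641, 0.0297]
ee_rot: [3.14, 0.003, -2.513]
force: [0.0, -0.9, 0.0]
opening: 0.32
clock: 7.48
ee_pos: [0.6458, -0.1647, 0.1627]
ee_rot: [3.141, 0.004, -2.513]
force: [0.6, -0.8, -0.0]
opening: 0.652
now [ 0.6492 -0.1661  0.1704] [-3.133  0.009 -2.513] t 7.53 q6 2.08
shift [ 0.1454  0.138  -0.0321] turn [ -0.78   0.1  -79.96] or [1.0000e-01 8.2000e-01 1.0004e+02]
```

View pics/wrist4.png

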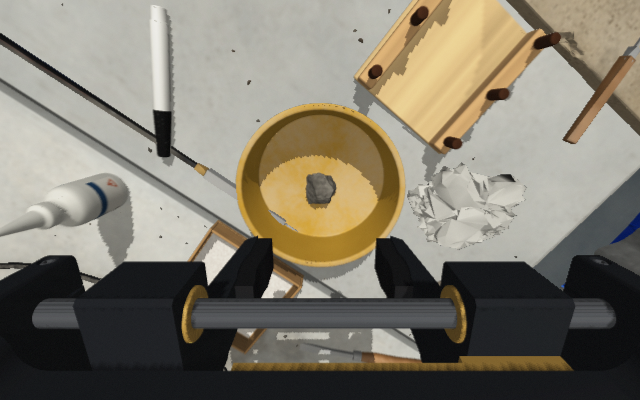

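Rock 1 sits in the tub at (320,188). Next is the left rock.

```bash
python3 - <<'E'
from h import *
S=cam('scene');D=cam('side')
s=lambda u,v:(S,(230+u/2.9,170+v/2.9));sd=lambda u,v:(D,(240+u/3.1,100+v/3.1))
print('rockL',tri([s(168,160),sd(328,433),(W1,(46,44))]),onz(W1,33,25,.01),onz(W1,62,62,.01))
for n,a in (('A',[s(277,147),s(232,247)]),('B',[s(129,90),s(55,160)])): print(n,[onz(c,*uv,.008) for c,uv in a])
for n,a in (('A',[sd(273,357),sd(465,362)]),('B',[sd(172,503),sd(363,530)])): print(n,[onz(c,*uv,.008) for c,uv in a])
print([onz(W1,*p,.008) for p in ((116,-2),(135,141))])
rel([.455,.095,.17],np.radians(-100))
E
```

```text
rockL [0.45525864 0.08857695 0.00691296] [0.46825089 0.10109125 0.01      ] [0.44282302 0.06149798 0.01      ]
A [array([0.53988615, 0.02557915, 0.008     ]), array([ 0.39913137, -0.04243187,  0.008     ])]
B [array([0.5208772, 0.2056898, 0.008    ]), array([0.38907238, 0.17150169, 0.008     ])]
A [array([0.53809115, 0.03469587, 0.008     ]), array([ 0.38993487, -0.04394743,  0.008     ])]
B [array([0.52677243, 0.21959249, 0.008     ]), array([0.38499071, 0.16881855, 0.008     ])]
[array([0.54067486, 0.02091536, 0.008     ]), array([ 0.38807508, -0.04516872,  0.008     ])]
now [ 0.6492 -0.1661  0.1704] [-3.133  0.009 -2.513] t 7.53 q6 2.08
shift [ 0.0034  0.3254 -0.0024] turn [ -0.67   0.31 -43.96] or [  0.39   0.84 136.04]
```

```bash
python3 -m pendant '[[0,0.04,0,0,0,-7],[0,0.08,0,0,0,-14],[0.001,0.12,0,0,0,-21],[0.001,0.16,0,0,0,-28],[0.002,0.2,0,0,0,-35],[0.002,0.24,0,0,0,-42],[0.003,0.28,0,0,0,-49],[0.003,0.32,0,0,0,-56]]'
python3 -m pendant '[[0,0,0,0,0,-7],[0,0,0,0,0,-14],[0,0,0,0,0,-21],[0,0,0,0,0,-28],[0,0,0,0,0,-35],[0,0,0,0,0,-42],[0,0,0,0,0,-49],[0,0,0,0,0,-55]]'
python3 -c "
from h import *
im=grab_frame('wrist'); cv2.imwrite('pics/wrist5.png',im[:,:,::-1])
C=cam('wrist'); print(C[3]);print([np.round(proj(C,[.455,.09,z]),1) for z in (0.01,)])
rel([.455,.09,.005],np.radians(-33))"
```

```text
clock: 8.2
ee_pos: [0.4576, 0.0921, 0.1689]
ee_rot: [-3.127, -0.002, -1.53]
force: [-0.5, 0.6, 0.3]
opening: 0.649
clock: 8.87
ee_pos: [0.458, 0.0921, 0.1702]
ee_rot: [-3.134, -0.015, -0.564]
force: [0.0, 0.1, 0.2]
opening: 0.65
[[ 0.84835655  0.51036441  0.14078114  0.49663003]
 [-0.52917287  0.8092124   0.25524766  0.15848545]
 [ 0.01634748 -0.29103859  0.95657164  0.31681808]
 [ 0.          0.          0.          1.        ]]
[array([319.9, 187. ])]
now [0.4579 0.092  0.1701] [-3.134 -0.015 -0.558] t 8.92 q6 0.5
shift [-0.004   0.0045  0.1651] turn [-0.44 -0.88  1.02] or [   1.37   -0.68 -178.97]
```

View pics/wrist5.png

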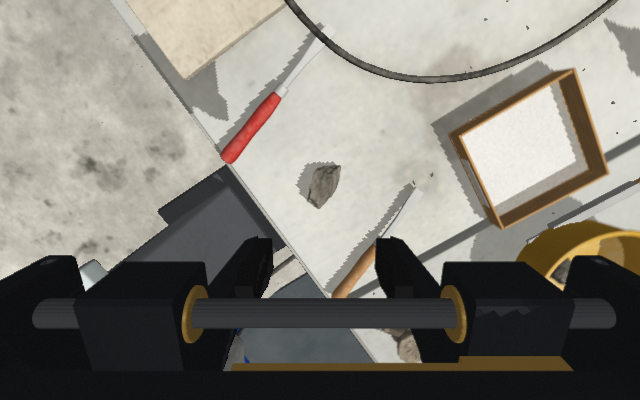

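```bash
python3 -c "
from h import *
C=cam('wrist'); p=onz(C,324,186,.011);print(p)
rel([p[0],p[1],.005],np.radians(-53))"
```

```text
[0.45950134 0.08886271 0.011     ]
now [0.4579 0.092  0.1701] [-3.134 -0.015 -0.558] t 8.92 q6 0.5
shift [0.0005 0.0031 0.1651] turn [-0.59 -0.79 21.02] or [   1.11   -0.82 -158.97]
```

```bash
python3 -m pendant '[[0,0.003,0.02,0,0,7],[0,0.003,0.04,-0.3,-0.4,14],[0,0.003,0.06,-0.6,-0.8,21],[0,0.003,0.085,-0.6,-0.8,21],[0,0.003,0.11,-0.6,-0.8,21],[0,0.003,0.13,-0.6,-0.8,21],[0,0.003,0.15,-0.6,-0.8,21],[0,0.003,0.164,-0.6,-0.8,21]]' 0.2 20
python3 -m pendant '[[0,0,0,0,0,0],[0,0,0,0,0,0],[0,0,0,0,0,0],[0,0,0,0,0,0],[0,0,0,0,0,0],[0,0,0,0,0,0],[0,0,0,0,0,0],[0,0,0,0,0,0]]' -1 20
python3 -c "
from h import *
rel([.647,-.165,.14],np.radians(-53))"
```

```text
clock: 9.58
ee_pos: [0.459, 0.0892, 0.0054]
ee_rot: [3.141, 0.0, -0.927]
force: [-0.0, -0.1, 0.9]
opening: 0.601
clock: 10.25
ee_pos: [0.4603, 0.0892, 0.0066]
ee_rot: [-3.14, -0.001, -0.928]
force: [-1.2, 1.4, 7.4]
opening: 0.292
now [0.4603 0.0892 0.0066] [-3.14e+00 -1.00e-03 -9.28e-01] t 10.25 q6 0.86
shift [ 0.3156  0.0028 -0.133 ] turn [-0.1  -0.08 -0.15] or [-1.3000e-01  1.6000e-01  1.7985e+02]
```

```bash
python3 -m pendant '[[0,0,-0.035,0,0,0],[0,0,-0.07,0,0,0],[0.02,0,-0.105,0,0,0],[0.05,0.001,-0.13,0,0,0],[0.09,0.001,-0.133,0,0,0],[0.13,0.002,-0.133,0,0,0],[0.17,0.002,-0.133,0,0,0],[0.21,0.003,-0.133,0,0,0]]'
python3 -m pendant '[[0.03,0,0,0,0,0],[0.06,0,0,0,0,0],[0.08,0,0,0,0,0],[0.095,0,0,0,0,0],[0.102,0,0,0,0,0],[0.105,0,0.03,0,0,0],[0.105,0,0.06,0,0,0],[0.105,0,0.09,0,0,0]]'
python3 -c "
from h import *
rel([.647,-.165,.035],np.radians(-53))"
```

```text
clock: 10.92
ee_pos: [0.5844, -0.0822, 0.1404]
ee_rot: [-3.139, -0.002, -0.927]
force: [0.4, 0.5, -0.4]
opening: 0.293
clock: 11.58
ee_pos: [0.6477, -0.1661, 0.0501]
ee_rot: [-3.139, -0.003, -0.928]
force: [0.1, 0.6, -0.7]
opening: 0.293
now [ 0.6477 -0.1661  0.0501] [-3.139e+00 -3.000e-03 -9.280e-01] t 11.58 q6 0.5
shift [-0.0013 -0.      0.0151] turn [-0.16 -0.17 -0.15] or [ -0.26   0.24 179.85]
```

```bash
python3 -m pendant '[[0,0.005,0.008,0,0,0],[0,0.01,0.013,0,0,0],[0,0.01,0.013,0,0,0],[0,0.01,0.013,0,0,0],[0,0.01,0.013,0,0,0],[0,0.01,0.013,0,0,0],[0,0.01,0.013,0,0,0],[0,0.01,0.013,0,0,0]]'
python3 -m pendant '[[0,0,0,0,0,0],[0,0,0,0,0,0],[0,0,0,0,0,0],[0,0,-0.01,0,0,0],[0,0,-0.04,0,0,0],[0,0,-0.07,0,0,0],[0,0,-0.1,0,0,0],[0,0,-0.13,0,0,0]]' 0.3
python3 -c "
from h import *
im=grab_frame('wrist'); cv2.imwrite('pics/wrist6.png',im[:,:,::-1])
C=cam('wrist');print(C[3]);print([onz(C,u,v,.025) for u,v in ((245,155),(205,75))])
rel([.447,-.136,.2],np.radians(-36))"
```

```text
clock: 12.25
ee_pos: [0.6404, -0.1722, 0.0382]
ee_rot: [-3.138, -0.004, -0.927]
force: [-0.2, -0.6, -1.4]
opening: 0.292
clock: 12.92
ee_pos: [0.6396, -0.172, 0.1703]
ee_rot: [-3.138, -0.005, -0.927]
force: [0.8, -0.3, -0.2]
opening: 0.652
[[ 0.60037703  0.76788995  0.22336618  0.70284073]
 [-0.79958426  0.571297    0.18516142 -0.12554578]
 [ 0.01457516 -0.28976674  0.95698631  0.32475532]
 [ 0.          0.          0.          1.        ]]
[array([ 0.62207805, -0.09060058,  0.025     ]), array([ 0.66368796, -0.01946058,  0.025     ])]
now [ 0.643  -0.1734  0.178 ] [-3.133 -0.014 -0.927] t 12.97 q6 0.49
shift [-0.1472  0.1341 -0.0252] turn [ -0.37  -0.86 -17.12] or [ -1.23   0.53 162.87]
```

View pics/wrist6.png

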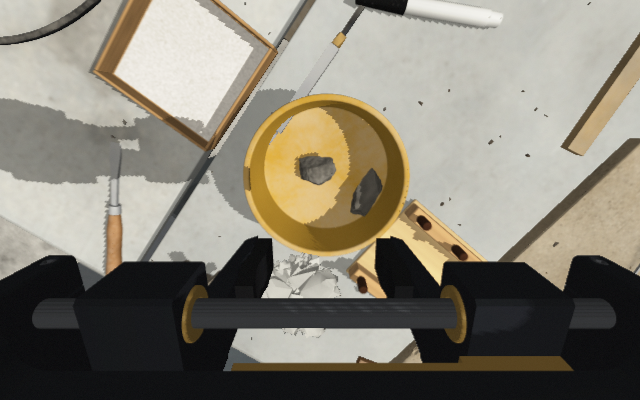

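Both rocks are in the tub. Next the vertebra.

```bash
python3 -m pendant '[[-0.019,0.017,0,0,0,-3],[-0.038,0.035,0,0,0,-6],[-0.056,0.052,0,0,0,-9],[-0.075,0.07,0,0,0,-12],[-0.094,0.086,0,0,0,-15],[-0.115,0.105,0,-0.4,-0.9,-17],[-0.13,0.12,0,-0.4,-0.9,-17],[-0.147,0.134,0,-0.4,-0.9,-17]]' 0.85 6
python3 -c "
from h import *
im=grab_frame('wrist'); cv2.imwrite('pics/wrist7.png',im[:,:,::-1])
cv2.imwrite('pics/w7c.png',cv2.resize(im[120:280,230:410,::-1],None,fx=3.7,fy=3.7,interpolation=cv2.INTER_CUBIC))
C=cam('wrist');print(C);print([proj(C,(.4425,-.140,z)) for z in (0,.038)])
rel([.4425,-.14,.01],np.radians(-35))"
```

```text
clock: 13.63
ee_pos: [0.4466, -0.1362, 0.1754]
ee_rot: [3.141, -0.0, -0.63]
force: [-0.2, 0.0, -0.3]
opening: 0.929
(np.float64(290.61474803809), 323.6824889772717, 198.63284713045942, array([[ 0.80842248,  0.56083304,  0.17865999,  0.48968622],
       [-0.5885945 ,  0.77187006,  0.24036043, -0.07163015],
       [-0.00310023, -0.29947106,  0.95410035,  0.32043446],
       [ 0.        ,  0.        ,  0.        ,  1.        ]]))
[array([326.3980788, 183.9305994]), array([326.61626252, 193.35567445])]
now [ 0.4433 -0.1345  0.1744] [ 3.14   0.004 -0.63 ] t 13.68 q6 0.08
shift [0.0032 0.0047 0.1644] turn [ 0.07  0.23 -1.09] or [ 3.6000e-01 -1.1000e-01  1.7891e+02]
```

View pics/wrist7.png

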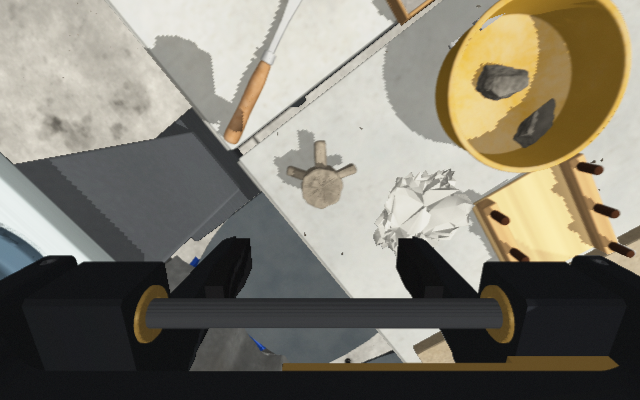

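View pics/w7c.png

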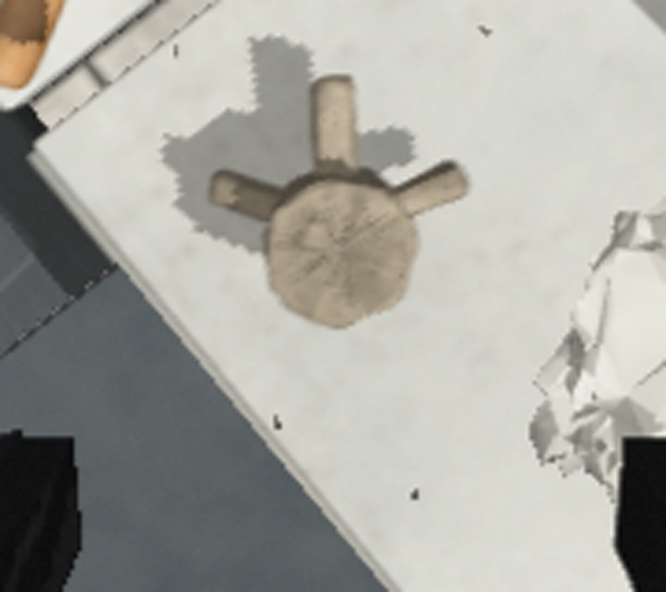

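```bash
python3 -c "
from h import *
C=cam('wrist')
im=grab_frame('wrist'); 
cv2.imwrite('pics/w8c.png',cv2.resize(im[120:280,230:410,::-1],None,fx=3.7,fy=3.7,interpolation=cv2.INTER_CUBIC))
C2=cam('wrist');print(C[3][:3,3],C2[3][:3,3]);print([proj(C,(.4425,-.140,z)) for z in (0,.038)])
"
```

```text
[ 0.48968622 -0.07163015  0.32043446] [ 0.49138375 -0.07230991  0.32093731]
[array([326.3980788, 183.9305994]), array([326.61626252, 193.35567445])]
```

View pics/w8c.png

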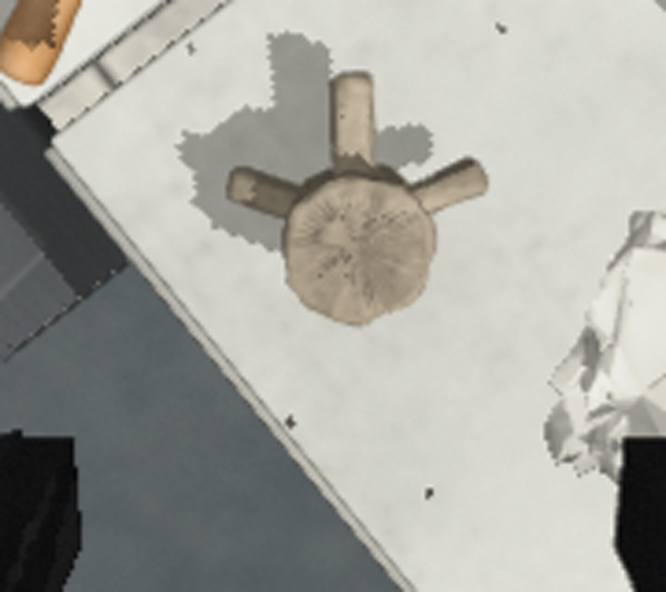

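```bash
python3 -c "
from h import *
C=cam('wrist');_,Rc,s=pose();p=onz(C,327.6,187.3,.038);print(p, s['ee_rot'][2])
yaw=s['ee_rot'][2]+np.radians(2.5)
t=p+.0065*np.array([np.sin(yaw),-np.cos(yaw),0]);print(t)
rel([t[0],t[1],.006],yaw)"
```

```text
[ 0.44916272 -0.13638183  0.038     ] -0.6308068716702593
[ 0.44556165 -0.14179314  0.038     ]
now [ 0.4453 -0.1353  0.1749] [ 3.141e+00  2.000e-03 -6.310e-01] t 13.73 q6 0.08
shift [0.0044 0.005  0.1689] turn [ 0.04  0.11 -2.5 ] or [ 1.700e-01 -6.000e-02  1.775e+02]
```

The arm was still settling between the picture and the pose reading, so I'll hold one call and measure again.

```bash
python3 -m pendant '[[0.004,0.005,0.03,0,0,-2.5],[0.004,0.005,0.06,0,0,-2.5],[0.004,0.005,0.08,0,0,-2.5],[0.004,0.005,0.08,0,0,-2.5],[0.004,0.005,0.08,0,0,-2.5],[0.004,0.005,0.08,0,0,-2.5],[0.004,0.005,0.08,0,0,-2.5],[0.004,0.005,0.08,0,0,-2.5]]'
python3 -c "
from h import *
C=cam('wrist');print(pose()[0])
im=grab_frame('wrist'); 
cv2.imwrite('pics/w9c.png',cv2.resize(im[100:280,220:440,::-1],None,fx=3.3,fy=3.3,interpolation=cv2.INTER_CUBIC))
C2=cam('wrist');print(pose()[0],C[3][:3,3],C2[3][:3,3]);np.save('C9.npy',C[3])
"
```

```text
clock: 14.4
ee_pos: [0.4466, -0.1422, 0.0964]
ee_rot: [3.141, -0.001, -0.587]
force: [-0.2, -0.2, 0.9]
opening: 0.923
[ 0.44661038 -0.14222109  0.09641823]
[ 0.44638968 -0.1420983   0.09620834] [ 0.48957094 -0.07712095  0.24251641] [ 0.48939393 -0.0770289   0.24228642]
```

View pics/w9c.png

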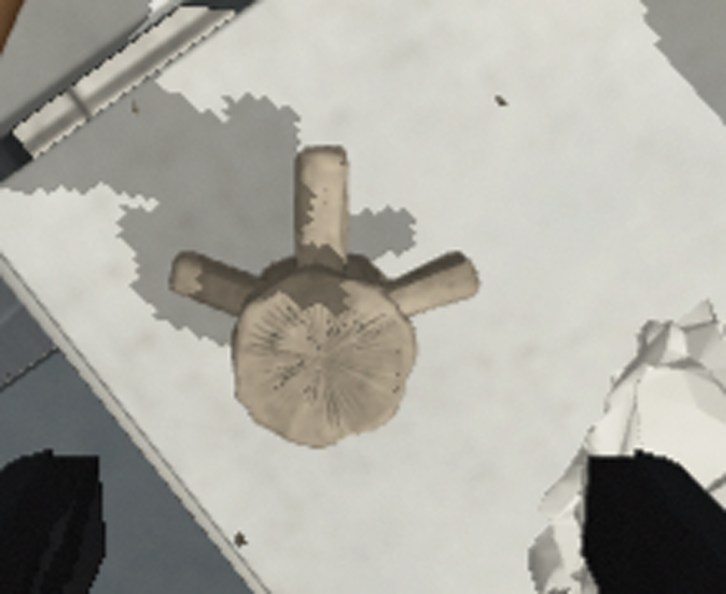

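```bash
python3 -c "
from h import *
C=cam('wrist');C=(*C[:3],np.load('C9.npy'));_,Rc,s=pose();p=onz(C,317.9,207.6,.038);print(p)
print([onz(C,220+u/3.3,100+v/3.3,.03) for u,v in ((250,308),(400,312))])
yaw=s['ee_rot'][2]
t=p+.0065*np.array([np.sin(yaw),-np.cos(yaw),0]);print(t)
rel([t[0],t[1],.006],yaw)"
```

```text
[ 0.4470194  -0.13411174  0.038     ]
[array([ 0.43773398, -0.11745741,  0.03      ]), array([ 0.4660471 , -0.13745148,  0.03      ])]
[ 0.4434196 -0.1395239  0.038    ]
now [ 0.4464 -0.1421  0.0962] [ 3.141e+00 -1.000e-03 -5.870e-01] t 14.45 q6 0.03
shift [-0.004  -0.0005  0.0902] turn [ 0.03 -0.04 -0.  ] or [-6.0e-02 -5.0e-02  1.8e+02]
```

```bash
python3 -m pendant '[[-0.004,0,0,0,0,0],[-0.004,0,0.015,0,0,0],[-0.004,0,0.03,0,0,0],[-0.004,0,0.045,0,0,0],[-0.004,0,0.06,0,0,0],[-0.004,0,0.075,0,0,0],[-0.004,0,0.085,0,0,0],[-0.004,0,0.091,0,0,0]]' 0.45 5
python3 -m pendant '[[0,0,0,0,0,0],[0,0,0,0,0,0],[0,0,0,0,0,0],[0,0,0,0,0,0],[0,0,0,0,0,0],[0,0,0,0,0,0],[0,0,0,0,0,0],[0,0,0,0,0,0]]' -1 5
python3 -c "
from h import *
C=cam('wrist');print(pose()[0])
im=grab_frame('wrist'); 
cv2.imwrite('pics/w10c.png',im[:,:,::-1])"
```

```text
clock: 15.12
ee_pos: [0.4425, -0.1396, 0.0044]
ee_rot: [3.141, 0.001, -0.587]
force: [0.0, -1.2, 0.1]
opening: 0.721
clock: 15.78
ee_pos: [0.4431, -0.14, 0.005]
ee_rot: [3.141, -0.001, -0.587]
force: [-0.8, -0.7, 5.7]
opening: 0.44
[ 0.44308904 -0.13996039  0.00500436]
```

View pics/w10c.png

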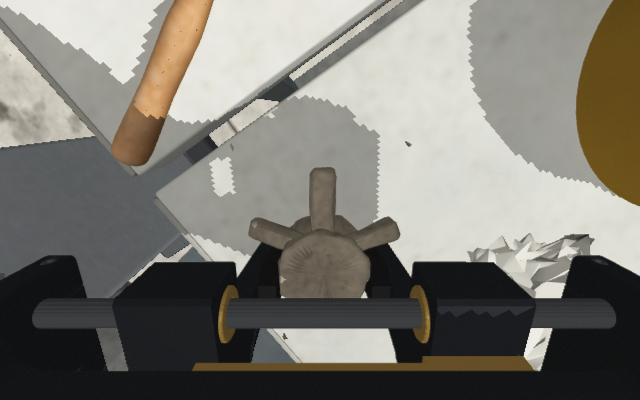

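```bash
python3 -m pendant '[[0,0,-0.008,0,0,0],[0,0,-0.02,0,0,0],[0,0,-0.035,0,0,0],[0,0,-0.05,0,0,0],[0,0,-0.07,0,0,0],[0,0,-0.09,0,0,0],[0,0,-0.105,0,0,0],[0,0,-0.115,0,0,0]]'
python3 -c "
from h import *
C=cam('wrist');print(pose()[0])
im=grab_frame('wrist'); 
cv2.imwrite('pics/w11.png',im[:,:,::-1])
rel([.652,-.0165,.12],np.radians(-1.5))"
```

```text
clock: 16.5
ee_pos: [0.4435, -0.1401, 0.1219]
ee_rot: [3.141, -0.003, -0.587]
force: [-0.3, -0.5, -1.1]
opening: 0.442
[ 0.44352716 -0.14009442  0.12189522]
now [ 0.4443 -0.1406  0.1231] [ 3.141 -0.005 -0.587] t 16.55 q6 0.03
shift [ 0.1042 -0.2183  0.0035] turn [  0.1   -0.26 -32.12] or [-3.5000e-01 -1.3000e-01  1.4788e+02]
```

View pics/w11.png

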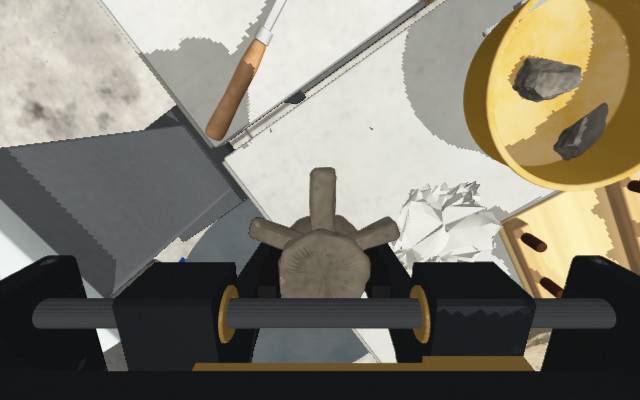

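Vertebra held firmly and upright. I'll take it over to the tray.

```bash
python3 -m pendant '[[0.006,-0.013,0,0,0,-3],[0.015,-0.033,0,0,0,-6],[0.027,-0.057,0,0,0,-10],[0.04,-0.083,0,0,0,-14],[0.052,-0.109,0,0,0,-18],[0.064,-0.134,0,0,0,-22],[0.076,-0.16,0,0,0,-26],[0.086,-0.182,0,0,0,-29]]'
python3 -m pendant '[[0.006,-0.016,0,0,0,-2],[0.01,-0.03,0,0,0,-3],[0.0,-0.04,0,0,0,-3],[0.0,-0.04,0,0,0,-3],[0,-0.04,0,0,0,-3],[0,-0.04,0,0,0,-3],[0,-0.04,0,0,0,-3],[0,-0.04,0,0,0,-3]]'
python3 -c "
from h import *
C=cam('wrist');print(pose()[0]);np.save('C12.npy',C[3])
for c in ('wrist','side'): cv2.imwrite(f'pics/{c}12.png',grab_frame(c)[:,:,::-1])
rel([.652,-.0165,.12],np.radians(-1.5))
print([proj(C,(.652+a,.002+b,.025)) for a,b in ((.06,.06),(.06,-.06),(-.06,-.06),(-.06,.06))])"
```

```text
clock: 17.22
ee_pos: [0.6175, -0.0353, 0.1222]
ee_rot: [3.139, -0.003, -0.077]
force: [-0.1, 0.2, -0.8]
opening: 0.438
clock: 17.88
ee_pos: [0.6207, 0.0037, 0.1223]
ee_rot: [3.139, -0.003, -0.026]
force: [1.5, 0.4, -0.5]
opening: 0.443
[0.62066351 0.00370458 0.12227503]
now [0.6206 0.0039 0.1222] [ 3.139e+00 -3.000e-03 -2.500e-02] t 17.98 q6 -0.16
shift [0.0319 0.0196 0.0024] turn [ 0.14 -0.15  0.05] or [   0.24    0.23 -179.95]
[array([432.75146256, 129.58916457]), array([421.54017094, 260.16417815]), array([294.21498062, 263.24515802]), array([286.06449241, 133.39762848])]
```

View pics/wrist12.png

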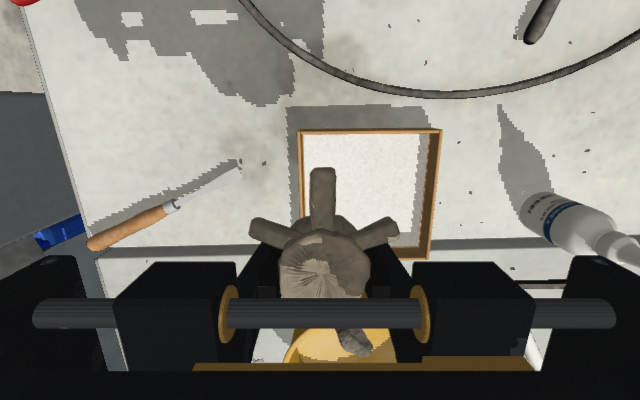

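View pics/side12.png

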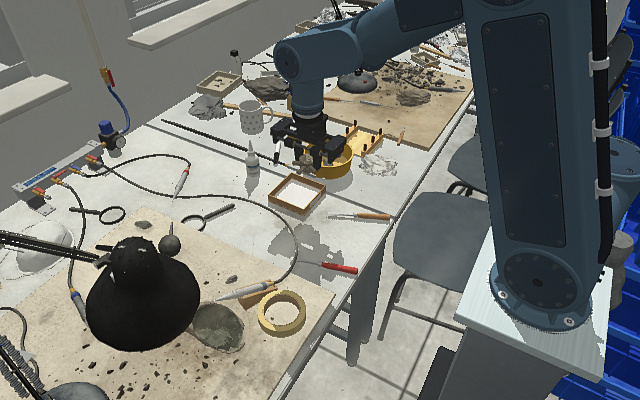

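```bash
python3 -m pendant '[[0.006,0.003,0.005,0,0,0],[0.014,0.008,0.012,0,0,0],[0.024,0.012,0.02,0,0,0],[0.031,0.016,0.03,0,0,0],[0.036,0.019,0.04,0,0,0],[0.036,0.019,0.045,0,0,0],[0.036,0.019,0.045,0,0,0],[0.036,0.019,0.045,0,0,0]]'
python3 -c "
from h import *
C=cam('wrist');print(pose()[0])
for c in ('wrist','side','scene'): cv2.imwrite(f'pics/{c}13.png',grab_frame(c)[:,:,::-1])
rel([.657,-.0165,.008],np.radians(-1.5))
print([proj(C,(.657+a,.002+b,.025)) for a,b in ((.06,.06),(.06,-.06),(-.06,-.06),(-.06,.06))])
im=cv2.imread('pics/side13.png');cv2.imwrite('pics/side13c.png',cv2.resize(im[110:240,230:400],None,fx=4,fy=4,interpolation=cv2.INTER_CUBIC))"
```

```text
clock: 18.65
ee_pos: [0.6557, -0.016, 0.0765]
ee_rot: [3.139, -0.001, -0.025]
force: [-0.0, -1.0, -0.7]
opening: 0.44
[ 0.6556548  -0.0160014   0.07650537]
now [ 0.6565 -0.0159  0.0781] [ 3.139 -0.004 -0.025] t 18.8 q6 -0.18
shift [0.0003 0.0004 0.0701] turn [ 0.15 -0.21  0.06] or [   0.32    0.24 -179.94]
[array([414.77139345, 104.85764405]), array([403.98846336, 268.30070287]), array([248.66457519, 271.88268131]), array([229.69739041, 109.70649888])]
```

View pics/wrist13.png

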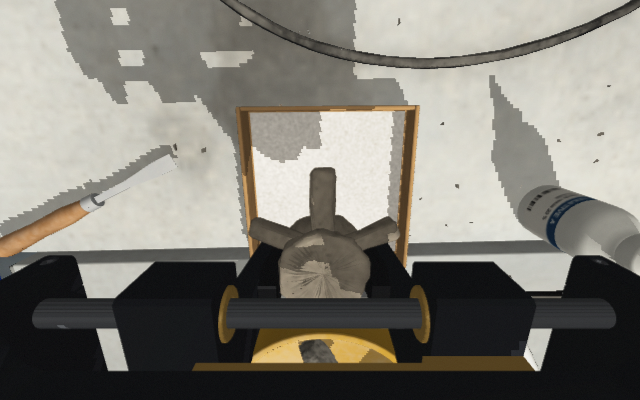

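View pics/side13c.png

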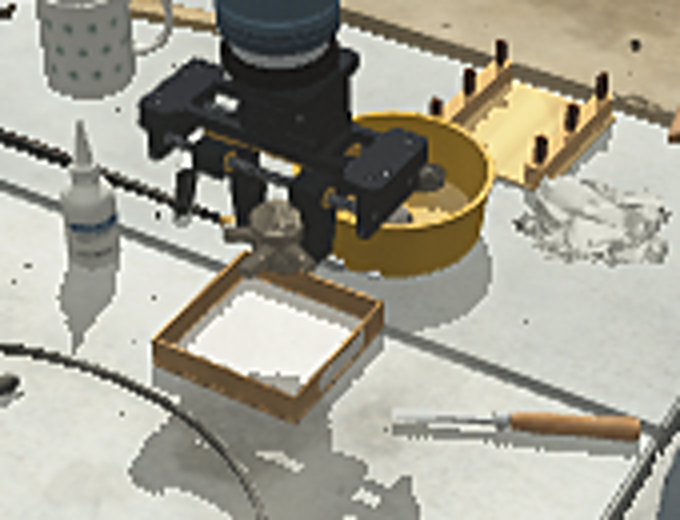

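```bash
python3 -m pendant '[[0.002,0,0.008,0,0,0],[0.003,0,0.018,0,0,0],[0.003,0,0.028,0,0,0],[0.003,0,0.038,0,0,0],[0.003,0,0.048,0,0,0],[0.003,0,0.056,0,0,0],[0.003,0,0.059,0,0,0],[0.003,0,0.06,0,0,0]]'
python3 -c "
from h import *
print(pose()[0],pose()[2]['force'])
for c in ('wrist',): cv2.imwrite(f'pics/{c}14.png',grab_frame(c)[:,:,::-1])"
```

```text
clock: 19.47
ee_pos: [0.6589, -0.016, 0.0166]
ee_rot: [3.139, -0.002, -0.025]
force: [0.4, -0.0, -1.0]
opening: 0.443
[ 0.65886448 -0.01604986  0.01658193] [ 0.36822797 -0.01056964 -1.00660402]
```

View pics/wrist14.png

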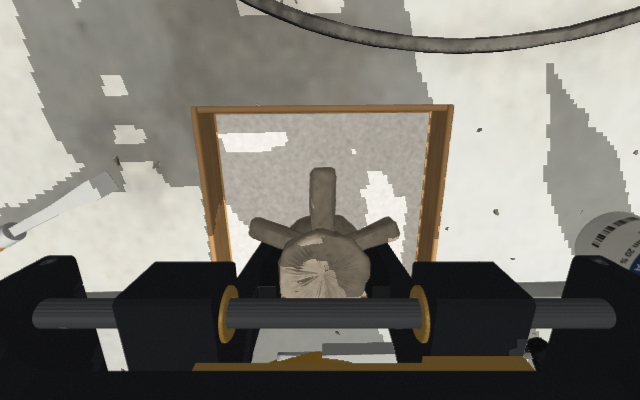

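```bash
python3 -m pendant '[[0,0,0.002,0,0,0],[0,0,0.004,0,0,0],[0,0,0.006,0,0,0],[0,0,0.007,0,0,0],[0,0,0.008,0,0,0],[0,0,0.0085,0,0,0],[0,0,0.0085,0,0,0],[0,0,0.0085,0,0,0]]'
```

```text
clock: 20.18
ee_pos: [0.6593, -0.0162, 0.0088]
ee_rot: [3.139, -0.003, -0.025]
force: [-0.4, 0.4, -0.5]
opening: 0.441
```

```bash
python3 -m pendant '[[0,0,0.001,0,0,0],[0,0,0.002,0,0,0],[0,0,0.002,0,0,0],[0,0,0.002,0,0,0],[0,0,0.002,0,0,0],[0,0,0.002,0,0,0],[0,0,0.002,0,0,0],[0,0,0.002,0,0,0]]'
python3 -m pendant '[[0,0,0,0,0,0],[0,0,0,0,0,0],[0,0,0,0,0,0],[0,0,0,0,0,0],[0,0,0,0,0,0],[0,0,0,0,0,0],[0,0,0,0,0,0],[0,0,0,0,0,0]]' 0.25
python3 -c "
from h import *
for c in ('wrist',): cv2.imwrite(f'pics/{c}15.png',grab_frame(c)[:,:,::-1])"
```

```text
clock: 20.85
ee_pos: [0.6597, -0.0164, 0.0077]
ee_rot: [3.139, -0.003, -0.025]
force: [-2.2, -0.6, 5.6]
opening: 0.441
clock: 21.52
ee_pos: [0.6596, -0.0164, 0.0076]
ee_rot: [3.139, -0.003, -0.025]
force: [1.2, -0.4, -0.4]
opening: 0.627
```

View pics/wrist15.png

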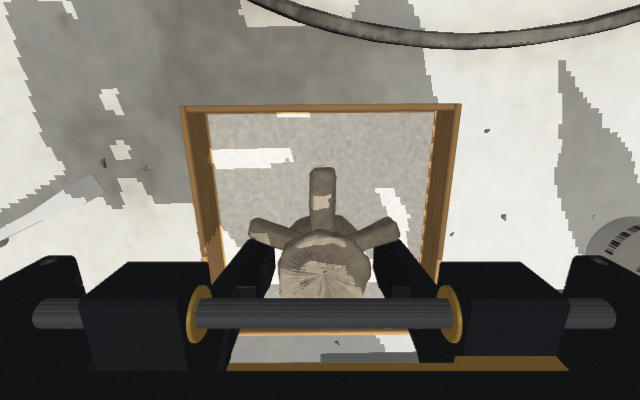

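```bash
python3 -m pendant '[[0,0,-0.005,0,0,0],[0,0,-0.012,0,0,0],[0,0,-0.025,0,0,0],[0,0,-0.045,0,0,0],[0,0,-0.07,0,0,0],[0,0,-0.1,0,0,0],[0,0,-0.13,0,0,0],[0,0,-0.16,0,0,0]]'
python3 -c "
from h import *
for c in ('wrist',): cv2.imwrite(f'pics/{c}16.png',grab_frame(c)[:,:,::-1])
rel([.465,-.008,.17],np.radians(-63.5))"
```

```text
clock: 22.23
ee_pos: [0.6592, -0.0159, 0.1706]
ee_rot: [3.139, -0.004, -0.025]
force: [1.6, 0.5, -1.3]
opening: 0.626
now [ 0.6629 -0.0164  0.1783] [ 3.137 -0.015 -0.025] t 22.28 q6 -0.18
shift [-0.1981 -0.0036  0.0053] turn [-0.21 -0.9  62.08] or [   1.03   -0.24 -117.92]
```

View pics/wrist16.png

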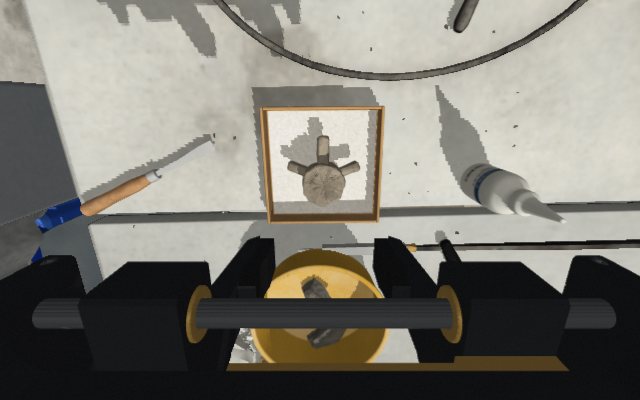

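The vertebra stands upright in the middle of the tray, around (322,184). Next is chisel A.

```bash
python3 -m pendant '[[-0.025,0,0,0,0,7],[-0.05,0,0,0,0,14],[-0.075,-0.001,0,0,0,21],[-0.1,-0.001,0,0,0,28],[-0.125,-0.002,0,0,-0.4,35],[-0.15,-0.003,0,0,-0.6,42],[-0.175,-0.003,0,0,-0.9,49],[-0.198,-0.004,0,0,-0.9,56]]' 0 20
python3 -m pendant '[[0,0,0.01,0,0,6],[0,0,0.02,0,0,6],[0,0,0.03,0,0,6],[0,0,0.03,0,0,6],[0,0,0.03,0,0,6],[0,0,0.03,0,0,6],[0,0,0.03,0,0,6],[0,0,0.03,0,0,6]]'
python3 -c "
from h import *
C=cam('wrist');np.save('C17.npy',C[3])
for c in ('wrist',): cv2.imwrite(f'pics/{c}17.png',grab_frame(c)[:,:,::-1])
print(proj(C,[.465,-.008,.006]))
rel([.465,-.008,.005],np.radians(-63.5))"
```

```text
clock: 22.95
ee_pos: [0.464, -0.0076, 0.1764]
ee_rot: [-3.138, 0.0, -1.008]
force: [0.5, -0.3, 0.5]
opening: 0.501
clock: 23.62
ee_pos: [0.4646, -0.0076, 0.1467]
ee_rot: [-3.138, 0.0, -1.112]
force: [-0.8, 0.6, 0.2]
opening: 0.5
[324.40168861 188.03415121]
now [ 0.4645 -0.0076  0.1466] [-3.138  0.    -1.112] t 23.67 q6 0.84
shift [0.0006 0.0003 0.1416] turn [-0.21  0.01 -0.23] or [1.0000e-02 3.3000e-01 1.7977e+02]
```

View pics/wrist17.png

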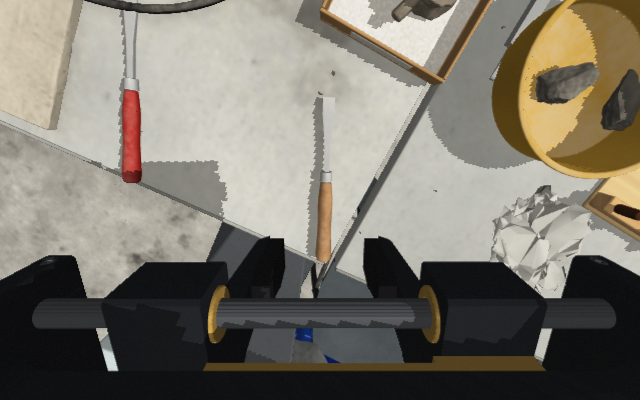

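```bash
python3 -c "
from h import *
C=cam('wrist');C=(*C[:3],np.load('C17.npy'))
a=onz(C,326.5,96,.006);b=onz(C,322,260,.008);d=a-b;print(a,b,np.linalg.norm(d),np.degrees(np.arctan2(d[1],d[0])))
m=(a+b)/2;print(m)
rel([m[0],m[1],-.006],np.arctan2(d[1],d[0])-np.pi/2)"
```

```text
[0.54541839 0.0296426  0.006     ] [ 0.391055   -0.04167106  0.008     ] 0.1700520384987062 24.796256818145743
[ 0.4682367  -0.00601423  0.007     ]
now [ 0.4645 -0.0076  0.1466] [-3.138  0.    -1.112] t 23.67 q6 0.84
shift [ 0.0003 -0.0035  0.1527] turn [-0.21  0.01  1.47] or [-1.0000e-02 -3.3000e-01 -1.7853e+02]
```

```bash
python3 -m pendant '[[0,-0.003,0.02,0,0,1.5],[0,-0.003,0.04,-0.2,0,1.5],[0,-0.003,0.06,-0.2,0,1.5],[0,-0.003,0.08,-0.2,0,1.5],[0,-0.003,0.1,-0.2,0,1.5],[0,-0.003,0.12,-0.2,0,1.5],[0,-0.003,0.135,-0.2,0,1.5],[0,-0.003,0.142,-0.2,0,1.5]]' -0.2 30
python3 -m pendant '[[0,0,0.001,0,0,0],[0,0,0.002,0,0,0],[0,0,0.002,0,0,0],[0,0,0.002,0,0,0],[0,0,0.002,0,0,0],[0,0,0.002,0,0,0],[0,0,0.002,0,0,0],[0,0,0.002,0,0,0]]'
```

```text
clock: 24.33
ee_pos: [0.4665, -0.0057, 0.0029]
ee_rot: [3.14, 0.002, -1.138]
force: [-0.3, 0.5, 0.2]
opening: 0.398
clock: 25.0
ee_pos: [0.4668, -0.0058, 0.0012]
ee_rot: [3.14, 0.002, -1.138]
force: [-1.0, 0.7, 0.2]
opening: 0.397
```

```bash
python3 -m pendant '[[0,0,0,0,0,0],[0,0,0,0,0,0],[0,0,0,0,0,0],[0,0,0,0,0,0],[0,0,0,0,0,0],[0,0,0,0,0,0],[0,0,0,0,0,0],[0,0,0,0,0,0]]' -1 30
python3 -m pendant '[[0,0,-0.005,0,0,0],[0,0,-0.015,0,0,0],[0,0,-0.03,0,0,0],[0,0,-0.05,0,0,0],[0,0,-0.075,0,0,0],[0,0,-0.1,0,0,0],[0,0,-0.12,0,0,0],[0,0,-0.14,0,0,0]]'
python3 -c "
from h import *
for c in ('wrist',): cv2.imwrite(f'pics/{c}18.png',grab_frame(c)[:,:,::-1])
y=np.radians(-2.9);c=np.array([.6195,-.333]);ax=np.array([np.cos(y),np.sin(y)]);ay=np.array([-ax[1],ax[0]])
for s in (-1,1):
  q=c+s*.027*ay; print(q); rel([*q,.12],y-np.pi/2)"
```

```text
clock: 25.67
ee_pos: [0.4668, -0.0058, 0.0012]
ee_rot: [3.14, 0.001, -1.138]
force: [0.6, -0.7, 0.9]
opening: 0.142
clock: 26.33
ee_pos: [0.4672, -0.0058, 0.1434]
ee_rot: [3.141, 0.001, -1.138]
force: [0.6, -0.1, -0.9]
opening: 0.144
[ 0.61813399 -0.35996542]
now [ 0.4696 -0.0064  0.1471] [-3.137e+00 -3.000e-03 -1.138e+00] t 26.38 q6 0.87
shift [0.3832 0.0136 0.0283] turn [-0.28 -0.12 27.7 ] or [   0.16   -0.37 -152.3 ]
[ 0.62086601 -0.30603458]
now [ 0.4696 -0.0064  0.1471] [-3.137e+00 -3.000e-03 -1.138e+00] t 26.38 q6 0.87
shift [ 0.3354 -0.0115  0.0282] turn [-0.28 -0.12 27.7 ] or [   0.16   -0.37 -152.3 ]
```

View pics/wrist18.png

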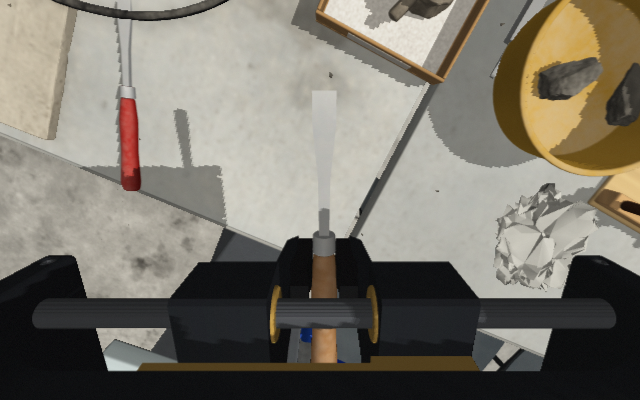

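```bash
python3 -m pendant '[[0.01,0,0,0,0,2],[0.03,0.001,0,0,0,5],[0.06,0.002,0,0,0,9],[0.09,0.003,0,0,0,13],[0.12,0.004,0,0,0,17],[0.15,0.005,0,0,0,21],[0.18,0.006,0,0,0,25],[0.21,0.007,0,0,0,28]]'
python3 -c "
from h import *
y=np.radians(-2.9)
rel([.618,-.36,.12],y-np.pi/2)"
```

```text
clock: 27.05
ee_pos: [0.5512, -0.2018, 0.1465]
ee_rot: [-3.138, -0.0, -1.632]
force: [0.3, 0.6, 0.9]
opening: 0.144
now [ 0.5512 -0.2018  0.1465] [-3.138 -0.    -1.632] t 27.05 q6 1.08
shift [ 0.1538 -0.0763  0.0268] turn [-0.22 -0.01 -0.62] or [-1.0000e-02  3.4000e-01  1.7938e+02]
```

```bash
python3 -m pendant '[[0.03,-0.015,0,0,0,0],[0.06,-0.03,0,0,0,0],[0.09,-0.045,0.005,0,0,0],[0.115,-0.058,0.01,0,0,-0.6],[0.135,-0.068,0.015,0,0,-0.6],[0.147,-0.073,0.02,-0.2,0,-0.6],[0.154,-0.076,0.025,-0.2,0,-0.6],[0.154,-0.076,0.027,-0.2,0,-0.6]]'
python3 -m pendant '[[0,0,0,0,0,0],[0,0,0,0,0,0],[0,0,0,0,0,0],[0,0,0,0,0,0],[0,0,0,0,0,0],[0,0,0,0,0,0],[0,0,0,0,0,0],[0,0,0,0,0,0]]'
python3 -c "
from h import *
C=cam('wrist');print(pose()[0])
for c in ('wrist','side','scene'): cv2.imwrite(f'pics/{c}19.png',grab_frame(c)[:,:,::-1])
y=np.radians(-2.9)
rel([.618,-.36,.03],y-np.pi/2)
np.save('C19.npy',C[3])
im=cv2.imread('pics/side19.png');cv2.imwrite('pics/side19c.png',cv2.resize(im[70:200,280:450],None,fx=4,fy=4,interpolation=cv2.INTER_CUBIC))"
```

```text
clock: 27.72
ee_pos: [0.6167, -0.3617, 0.1174]
ee_rot: [3.14, 0.001, -1.624]
force: [-1.2, 0.3, -0.7]
opening: 0.141
clock: 28.38
ee_pos: [0.6168, -0.3615, 0.1177]
ee_rot: [3.14, 0.001, -1.624]
force: [-0.7, -0.1, -1.0]
opening: 0.149
[ 0.61683834 -0.3615285   0.11765702]
now [ 0.6167 -0.3616  0.1174] [ 3.140e+00  1.000e-03 -1.624e+00] t 28.53 q6 0.93
shift [-0.0016 -0.0013  0.0874] turn [ 0.1   0.06 -0.17] or [ 9.0000e-02 -1.5000e-01  1.7983e+02]
```

View pics/wrist19.png

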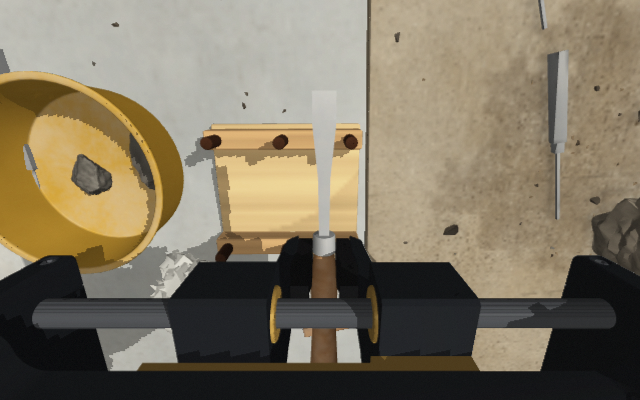

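View pics/side19c.png

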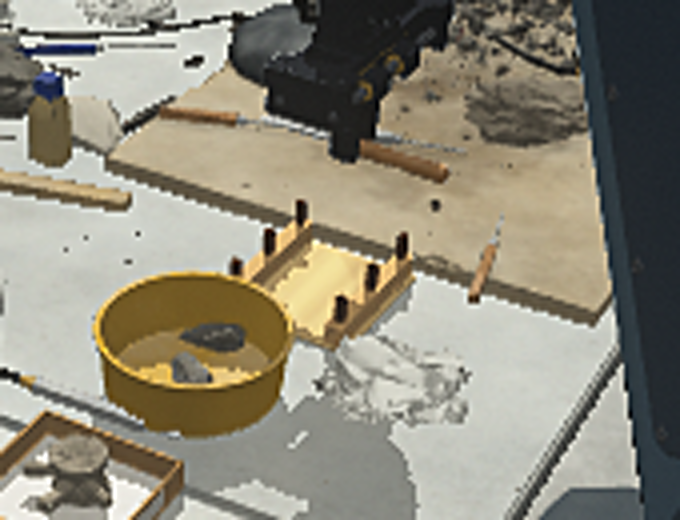

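```bash
python3 -c "
from h import *
C=cam('wrist');C=(*C[:3],np.load('C19.npy'))
y=np.radians(-2.9);c=np.array([.6195,-.333]);ax=np.array([np.cos(y),np.sin(y)]);ay=np.array([-ax[1],ax[0]])
for x in (.048,-.048):
  for b in (.054,0,-.054):
    q=c+x*ax+b*ay; print(x,b,[np.round(proj(C,[*q,z]),1) for z in (.024,.046)])
im=cv2.imread('pics/wrist19.png');cv2.imwrite('pics/w19c.png',cv2.resize(im[110:270,190:380],None,fx=4,fy=3.75,interpolation=cv2.INTER_CUBIC))"
```

```text
0.048 0.054 [array([223. , 144.4]), array([213.2, 148. ])]
0.048 0 [array([289.1, 144.2]), array([285.8, 147.8])]
0.048 -0.054 [array([355.3, 144.1]), array([358.3, 147.6])]
-0.048 0.054 [array([234.1, 250.3]), array([226.4, 262.5])]
-0.048 0 [array([293.1, 250.2]), array([290.5, 262.4])]
-0.048 -0.054 [array([352.1, 250.1]), array([354.5, 262.3])]
```

View pics/w19c.png

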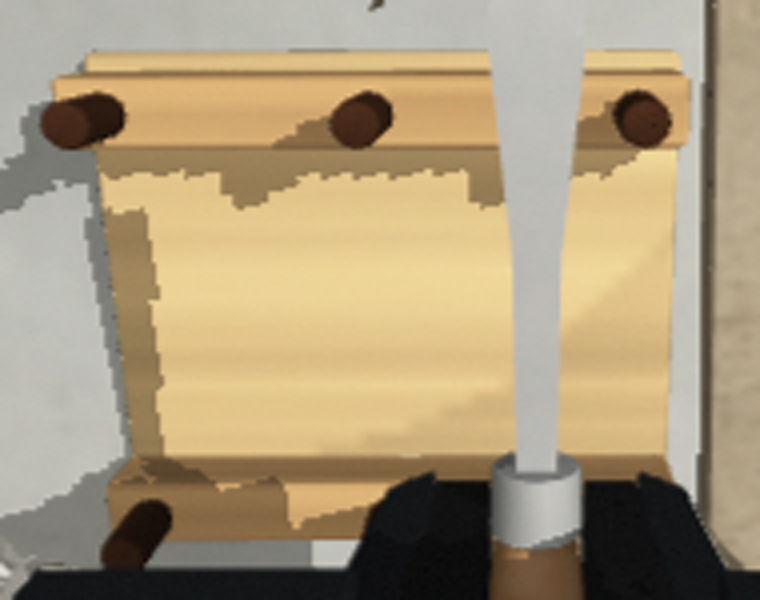

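```bash
python3 -m pendant '[[-0.003,-0.003,0.005,0,0,-0.5],[-0.0065,-0.005,0.015,0,0,-0.5],[-0.0065,-0.005,0.025,0,0,-0.5],[-0.0065,-0.005,0.035,0,0,-0.5],[-0.0065,-0.005,0.045,0,0,-0.5],[-0.0065,-0.005,0.055,0,0,-0.5],[-0.0065,-0.005,0.06,0,0,-0.5],[-0.0065,-0.005,0.06,0,0,-0.5]]'
python3 -c "
from h import *
C=cam('wrist');print(pose()[0])
for c in ('wrist',): cv2.imwrite(f'pics/{c}20.png',grab_frame(c)[:,:,::-1])"
```

```text
clock: 29.2
ee_pos: [0.6208, -0.3546, 0.0549]
ee_rot: [3.137, 0.003, -1.616]
force: [0.2, 0.3, -0.7]
opening: 0.14
[ 0.62080974 -0.35460002  0.05491168]
```

View pics/wrist20.png

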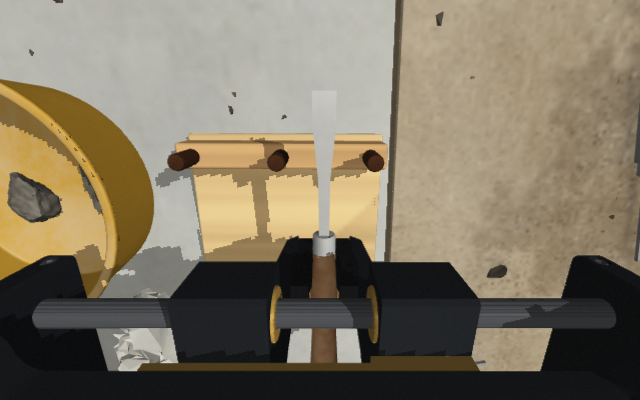

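```bash
python3 -m pendant '[[0,0,0.006,0,0,0],[0,0,0.012,0,0,0],[0,0,0.017,0,0,0],[0,0,0.021,0,0,0],[0,0,0.024,0,0,0],[0,0,0.026,0,0,0],[0,0,0.028,0,0,0],[0,0,0.029,0,0,0]]'
python3 -c "
from h import *
for c in ('wrist',): cv2.imwrite(f'pics/{c}21.png',grab_frame(c)[:,:,::-1])"
```

```text
clock: 29.92
ee_pos: [0.6213, -0.355, 0.027]
ee_rot: [3.138, 0.002, -1.616]
force: [0.5, 0.5, 0.0]
opening: 0.142
```

View pics/wrist21.png

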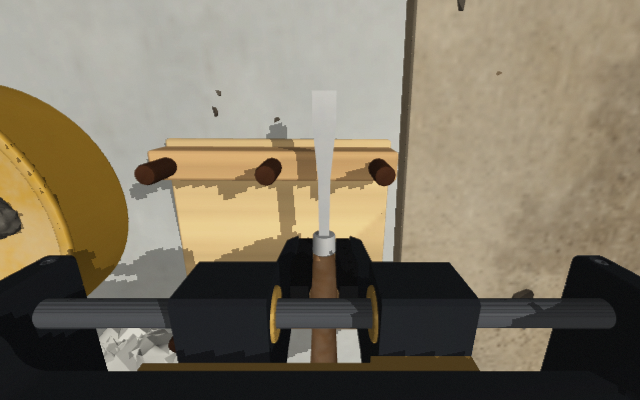

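```bash
python3 -m pendant '[[0,0,0.001,0,0,0],[0,0,0.002,0,0,0],[0,0,0.002,0,0,0],[0,0,0.002,0,0,0],[0,0,0.002,0,0,0],[0,0,0.002,0,0,0],[0,0,0.002,0,0,0],[0,0,0.002,0,0,0]]'
python3 -m pendant '[[0,0,0,0,0,0],[0,0,0,0,0,0],[0,0,0,0,0,0],[0,0,0,0,0,0],[0,0,0,0,0,0],[0,0,0,0,0,0],[0,0,0,0,0,0],[0,0,0,0,0,0]]' -0.35
python3 -m pendant '[[0,0,-0.005,0,0,0],[0,0,-0.015,0,0,0],[0,0,-0.03,0,0,0],[0,0,-0.05,0,0,0],[0,0,-0.075,0,0,0],[0,0,-0.1,0,0,0],[0,0,-0.125,0,0,0],[0,0,-0.15,0,0,0]]'
python3 -c "
from h import *
for c in ('wrist','side'): cv2.imwrite(f'pics/{c}22.png',grab_frame(c)[:,:,::-1])
im=cv2.imread('pics/side22.png');cv2.imwrite('pics/side22c.png',cv2.resize(im[70:200,280:450],None,fx=4,fy=4,interpolation=cv2.INTER_CUBIC))
rel([.458,.191,.17],np.radians(-68))"
```

```text
clock: 30.63
ee_pos: [0.6214, -0.3551, 0.0253]
ee_rot: [3.139, 0.002, -1.616]
force: [-1.2, 0.1, 3.6]
opening: 0.144
clock: 31.3
ee_pos: [0.6214, -0.355, 0.0252]
ee_rot: [3.139, 0.002, -1.616]
force: [0.0, 0.1, 0.8]
opening: 0.324
clock: 31.97
ee_pos: [0.6222, -0.3556, 0.1787]
ee_rot: [3.14, 0.001, -1.616]
force: [0.2, -0.3, -0.2]
opening: 0.328
now [ 0.6247 -0.3575  0.1836] [-3.135 -0.005 -1.616] t 32.07 q6 0.93
shift [-0.5406  0.1912  0.0096] turn [ -0.31  -0.37 -24.57] or [ -0.51   0.42 155.43]
```

View pics/wrist22.png

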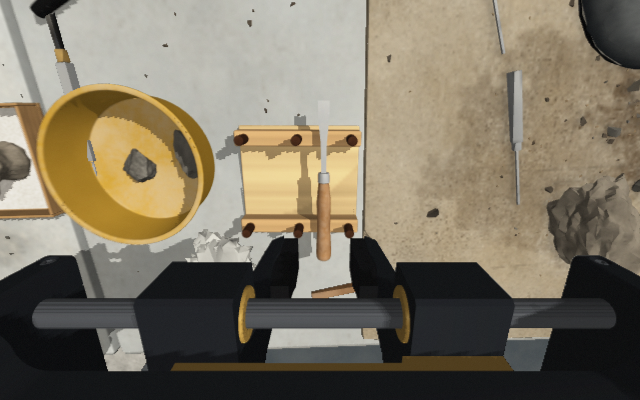

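View pics/side22c.png

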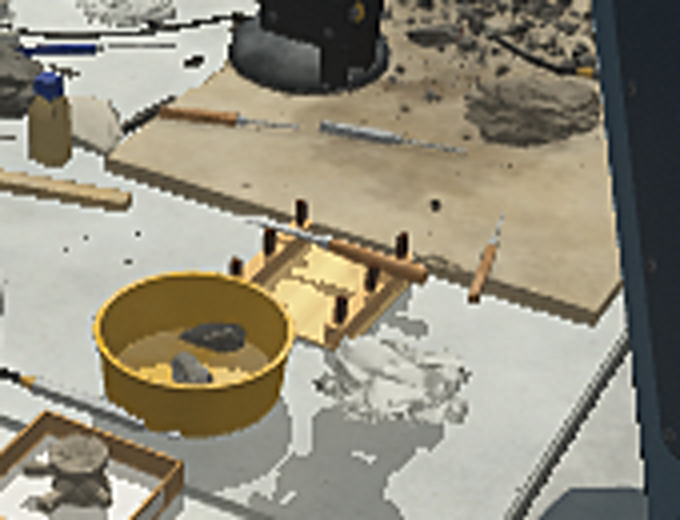

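Chisel A rests on both bars in its bay. Chisel B is the last one.

```bash
python3 -m pendant '[[-0.03,0.011,0,0,0,-3],[-0.068,0.024,0,0,0,-6],[-0.106,0.037,0,0,0,-9],[-0.144,0.05,0,0,0,-12],[-0.182,0.064,0,0,0,-15],[-0.22,0.077,0,0,0,-18],[-0.258,0.091,0,0,0,-21],[-0.296,0.104,0,0,0,-24]]' -0.1
python3 -c "
from h import *
rel([.458,.191,.15],np.radians(-69))"
```

```text
clock: 32.73
ee_pos: [0.5329, -0.0554, 0.1817]
ee_rot: [-3.137, -0.008, -1.195]
force: [0.7, -0.3, -0.8]
opening: 0.45
now [ 0.5329 -0.0554  0.1817] [-3.137 -0.008 -1.195] t 32.73 q6 0.87
shift [-0.257  -0.0207  0.0298] turn [-0.25 -0.43  0.56] or [   0.68   -0.38 -179.44]
```

```bash
python3 -m pendant '[[-0.035,-0.002,0.003,0,0,0],[-0.07,-0.005,0.006,0,0,0],[-0.105,-0.008,0.009,0,0,0],[-0.14,-0.011,0.012,0,0,0],[-0.18,-0.014,0.016,0,0,0],[-0.215,-0.017,0.02,0,0,0],[-0.24,-0.02,0.025,-0.2,-0.4,0.5],[-0.257,-0.021,0.03,-0.2,-0.4,0.5]]'
python3 -m pendant '[[0,0,0,0,0,0],[0,0,0,0,0,0],[0,0,0,0,0,0],[0,0,0,0,0,0],[0,0,0,0,0,0],[0,0,0,0,0,0],[0,0,0,0,0,0],[0,0,0,0,0,0]]'
python3 -c "
from h import *
C=cam('wrist');np.save('C23.npy',C[3]);print(pose()[0])
for c in ('wrist',): cv2.imwrite(f'pics/{c}23.png',grab_frame(c)[:,:,::-1])"
```

```text
clock: 33.4
ee_pos: [0.4572, 0.1935, 0.15]
ee_rot: [-3.14, -0.0, -1.202]
force: [-0.1, -0.7, -0.3]
opening: 0.448
clock: 34.07
ee_pos: [0.4574, 0.1931, 0.1501]
ee_rot: [-3.14, -0.0, -1.202]
force: [0.1, -0.2, 0.2]
opening: 0.449
[0.45743276 0.19309295 0.15013234]
```

View pics/wrist23.png

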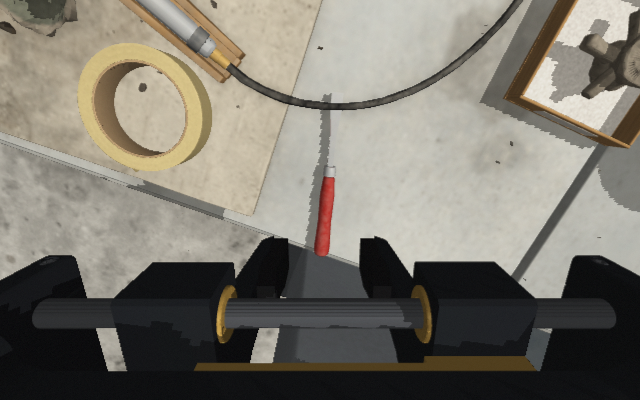

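```bash
python3 -c "
import cv2
im=cv2.imread('pics/wrist23.png');cv2.imwrite('pics/w23c.png',cv2.resize(im[70:270,260:400],None,fx=3.0,fy=3.0,interpolation=cv2.INTER_CUBIC))"
```

```text
(no output)
```

View pics/w23c.png

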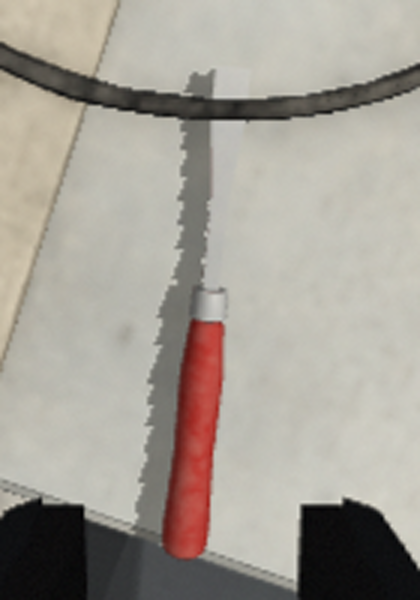

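```bash
python3 -c "
from h import *
C=cam('wrist');C=(*C[:3],np.load('C23.npy'))
a=onz(C,336.7,92.7,.006);b=onz(C,321.5,253.5,.008);d=a-b;print(a,b,np.linalg.norm(d),np.degrees(np.arctan2(d[1],d[0])))
m=(a+b)/2;print(m)
rel([m[0],m[1],.0035],np.arctan2(d[1],d[0])-np.pi/2)"
```

```text
[0.54726661 0.21493498 0.006     ] [0.38620716 0.16838286 0.008     ] 0.16766408647920017 16.121244020572504
[0.46673688 0.19165892 0.007     ]
now [0.4574 0.1932 0.1501] [-3.14  -0.    -1.202] t 34.12 q6 1.36
shift [ 0.0048 -0.008   0.1466] turn [-0.09  0.    5.  ] or [-0.00e+00 -1.40e-01 -1.75e+02]
```

```bash
python3 -m pendant '[[0.003,-0.004,0.02,0,0,3],[0.005,-0.008,0.04,0,0,5],[0.005,-0.008,0.06,0,0,5],[0.005,-0.008,0.08,0,0,5],[0.005,-0.008,0.1,0,0,5],[0.005,-0.008,0.12,0,0,5],[0.005,-0.008,0.138,0,0,5],[0.005,-0.008,0.146,0,0,5]]' -0.2 30
python3 -m pendant '[[0,0,0.001,0,0,0],[0,0,0.002,0,0,0],[0,0,0.002,0,0,0],[0,0,0.002,0,0,0],[0,0,0.002,0,0,0],[0,0,0.002,0,0,0],[0,0,0.002,0,0,0],[0,0,0.002,0,0,0]]'
python3 -m pendant '[[0,0,0,0,0,0],[0,0,0,0,0,0],[0,0,0,0,0,0],[0,0,0,0,0,0],[0,0,0,0,0,0],[0,0,0,0,0,0],[0,0,0,0,0,0],[0,0,0,0,0,0]]' -1 30
python3 -c "
from h import *
for c in ('wrist','side'): cv2.imwrite(f'pics/{c}24.png',grab_frame(c)[:,:,::-1])
im=cv2.imread('pics/side24.png');cv2.imwrite('pics/side24c.png',cv2.resize(im[190:340,230:400],None,fx=3.8,fy=3.8,interpolation=cv2.INTER_CUBIC))"
```

```text
clock: 34.78
ee_pos: [0.4653, 0.1911, 0.0019]
ee_rot: [3.14, 0.001, -1.29]
force: [-0.8, -0.2, -0.2]
opening: 0.403
clock: 35.45
ee_pos: [0.4659, 0.1912, 0.0004]
ee_rot: [3.141, 0.0, -1.29]
force: [-1.3, -0.8, 4.8]
opening: 0.402
clock: 36.12
ee_pos: [0.466, 0.1912, 0.0005]
ee_rot: [3.141, 0.0, -1.29]
force: [-0.3, -1.4, 1.8]
opening: 0.145
```

View pics/wrist24.png

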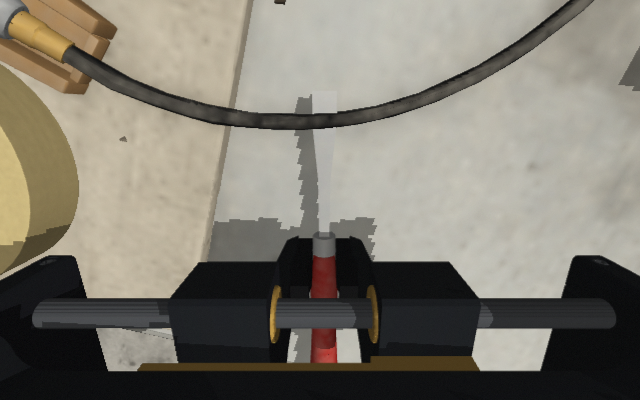

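View pics/side24c.png

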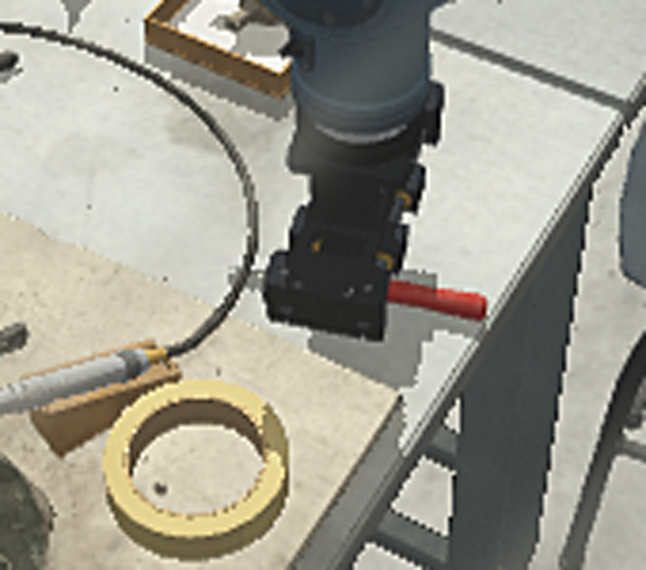

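The hose crosses over the blade tip. I'll draw the chisel out backwards from under it before lifting.

```bash
python3 -m pendant '[[0,0.004,-0.001,0,0,0],[0,0.009,-0.001,0,0,0],[0,0.014,-0.001,0,0,0],[0,0.019,-0.001,0,0,0],[0,0.024,-0.001,0,0,0],[0,0.03,-0.001,0,0,0],[0,0.035,-0.001,0,0,0],[0,0.038,-0.001,0,0,0]]'
python3 -m pendant '[[0,0.001,-0.005,0,0,0],[0,0.001,-0.015,0,0,0],[0,0.001,-0.03,0,0,0],[0,0.001,-0.05,0,0,0],[0,0.001,-0.075,0,0,0],[0,0.001,-0.1,0,0,0],[0,0.001,-0.125,0,0,0],[0,0.001,-0.15,0,0,0]]'
python3 -c "
from h import *
for c in ('wrist','side'): cv2.imwrite(f'pics/{c}25.png',grab_frame(c)[:,:,::-1])
rel([.624,-.3,.15],np.radians(-92.6))"
```

```text
clock: 36.88
ee_pos: [0.4284, 0.1805, 0.0013]
ee_rot: [3.14, 0.0, -1.29]
force: [-0.3, -0.6, -0.7]
opening: 0.142
clock: 37.55
ee_pos: [0.4279, 0.1802, 0.1537]
ee_rot: [-3.141, 0.0, -1.29]
force: [0.1, 0.4, -1.6]
opening: 0.144
now [0.4311 0.1808 0.1567] [-3.133e+00 -1.000e-03 -1.289e+00] t 37.65 q6 1.43
shift [ 0.5154 -0.0518  0.0076] turn [-0.48  0.02 18.72] or [-4.0000e-02 -6.8000e-01 -1.6128e+02]
```

View pics/wrist25.png

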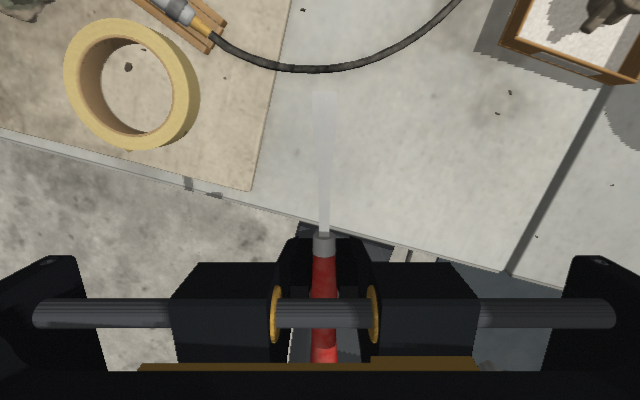

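View pics/side25.png

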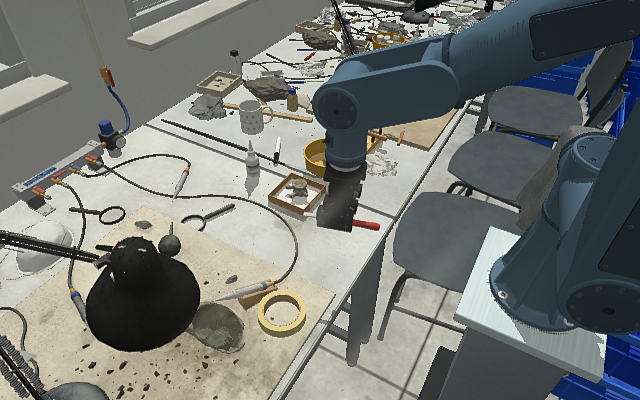

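```bash
python3 -m pendant '[[0.012,-0.001,0,0,0,1],[0.035,-0.004,0,0,0,3],[0.065,-0.007,0,0,0,6],[0.098,-0.01,0,0,0,9],[0.132,-0.013,0,0,0,12],[0.166,-0.017,0,0,0,15],[0.2,-0.02,0,0,0,17],[0.234,-0.023,0,0,0,18.7]]'
python3 -c "
from h import *
rel([.624,-.301,.12],np.radians(-92.6))"
```

```text
clock: 38.32
ee_pos: [0.5182, -0.0392, 0.1567]
ee_rot: [-3.134, 0.002, -1.618]
force: [0.5, 0.5, -0.2]
opening: 0.139
now [ 0.5182 -0.0392  0.1567] [-3.134e+00  2.000e-03 -1.618e+00] t 38.32 q6 1.31
shift [ 0.2566 -0.1177  0.0371] turn [-0.45  0.12 -0.09] or [  0.18   0.7  179.91]
```

```bash
python3 -m pendant '[[0.034,-0.015,0,0,0,0],[0.068,-0.031,0,0,0,0],[0.102,-0.047,0,0,0,0],[0.136,-0.063,0,0,0,0],[0.17,-0.079,0,0,0,0],[0.204,-0.094,0.01,-0.4,0,0],[0.235,-0.108,0.02,-0.4,0.1,0],[0.256,-0.118,0.037,-0.4,0.1,0]]'
python3 -m pendant '[[0,0,0,0,0,0],[0,0,0,0,0,0],[0,0,0,0,0,0],[0,0,0,0,0,0],[0,0,0,0,0,0],[0,0,0,0,0,0],[0,0,0,0,0,0],[0,0,0,0,0,0]]'
python3 -c "
from h import *
rel([.624,-.301,.055],np.radians(-92.6))
for c in ('wrist',): cv2.imwrite(f'pics/{c}26.png',grab_frame(c)[:,:,::-1])"
```

```text
clock: 38.98
ee_pos: [0.6256, -0.3043, 0.1208]
ee_rot: [-3.138, -0.002, -1.619]
force: [0.4, -0.7, 0.6]
opening: 0.147
clock: 39.65
ee_pos: [0.6259, -0.3038, 0.1215]
ee_rot: [-3.137, -0.003, -1.619]
force: [-0.3, -0.8, -0.6]
opening: 0.148
now [ 0.6259 -0.3038  0.1215] [-3.137e+00 -3.000e-03 -1.619e+00] t 39.65 q6 1.0
shift [-0.0029  0.0023  0.0664] turn [-0.24 -0.15 -0.14] or [ -0.23   0.38 179.86]
```

View pics/wrist26.png

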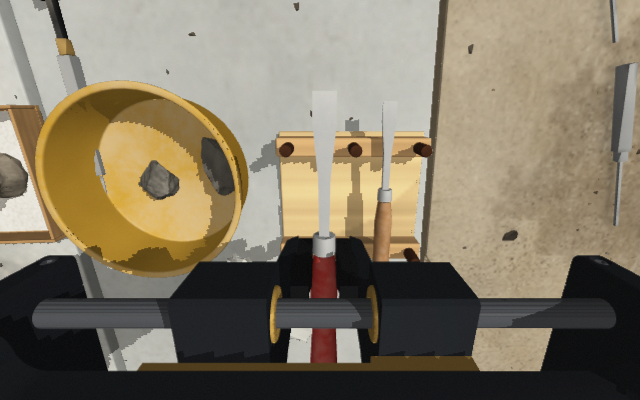

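```bash
python3 -m pendant '[[-0.001,0.001,0.008,0,0,0],[-0.002,0.002,0.018,-0.2,-0.1,0],[-0.002,0.002,0.03,-0.2,-0.1,0],[-0.002,0.002,0.042,-0.2,-0.1,0],[-0.002,0.002,0.052,-0.2,-0.1,0],[-0.002,0.002,0.06,-0.2,-0.1,0],[-0.002,0.002,0.066,-0.2,-0.1,0],[-0.002,0.002,0.066,-0.2,-0.1,0]]'
python3 -c "
from h import *
for c in ('wrist',): cv2.imwrite(f'pics/{c}27.png',grab_frame(c)[:,:,::-1])"
```

```text
clock: 40.37
ee_pos: [0.6231, -0.3014, 0.0529]
ee_rot: [3.139, 0.001, -1.619]
force: [0.6, -0.1, -0.8]
opening: 0.143
```

View pics/wrist27.png

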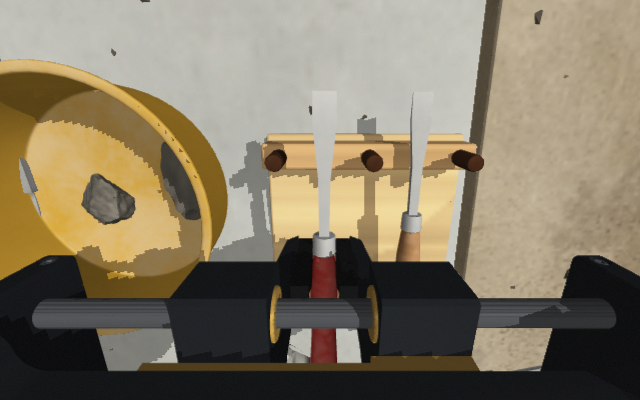

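Centred between the pegs at (275,160) and (372,160). I'll lower it to the bars and release.

```bash
python3 -m pendant '[[0,0,0.006,0,0,0],[0,0,0.012,0,0,0],[0,0,0.017,0,0,0],[0,0,0.021,0,0,0],[0,0,0.024,0,0,0],[0,0,0.026,0,0,0],[0,0,0.027,0,0,0],[0,0,0.027,0,0,0]]'
python3 -m pendant '[[0,0,0.001,0,0,0],[0,0,0.002,0,0,0],[0,0,0.002,0,0,0],[0,0,0.002,0,0,0],[0,0,0.002,0,0,0],[0,0,0.002,0,0,0],[0,0,0.002,0,0,0],[0,0,0.002,0,0,0]]'
```

```text
clock: 41.08
ee_pos: [0.6235, -0.3017, 0.0269]
ee_rot: [3.14, 0.0, -1.619]
force: [-0.7, 0.8, -0.8]
opening: 0.141
clock: 41.75
ee_pos: [0.6236, -0.3017, 0.025]
ee_rot: [3.141, 0.0, -1.619]
force: [-0.2, 0.5, -1.4]
opening: 0.143
```

```bash
python3 -m pendant '[[0,0,0.001,0,0,0],[0,0,0.001,0,0,0],[0,0,0.001,0,0,0],[0,0,0.001,0,0,0],[0,0,0.001,0,0,0],[0,0,0.001,0,0,0],[0,0,0.001,0,0,0],[0,0,0.001,0,0,0]]'
python3 -m pendant '[[0,0,0,0,0,0],[0,0,0,0,0,0],[0,0,0,0,0,0],[0,0,0,0,0,0],[0,0,0,0,0,0],[0,0,0,0,0,0],[0,0,0,0,0,0],[0,0,0,0,0,0]]' -0.35
python3 -m pendant '[[0,0,-0.005,0,0,0],[0,0,-0.015,0,0,0],[0,0,-0.03,0,0,0],[0,0,-0.05,0,0,0],[0,0,-0.075,0,0,0],[0,0,-0.1,0,0,0],[0,0,-0.13,0,0,0],[0,0,-0.16,0,0,0]]'
python3 -m pendant '[[0,0.02,-0.01,0,0,0],[0,0.04,-0.02,0,0,0],[0,0.06,-0.03,0,0,0],[0,0.08,-0.04,0,0,0],[0,0.1,-0.04,0,0,0],[0,0.1,-0.04,0,0,0],[0,0.1,-0.04,0,0,0],[0,0.1,-0.04,0,0,0]]'
python3 -c "
from h import *
C=cam('wrist');np.save('C28.npy',C[3])
for c in ('wrist','side','scene'): cv2.imwrite(f'pics/{c}28.png',grab_frame(c)[:,:,::-1])
im=cv2.imread('pics/side28.png');cv2.imwrite('pics/side28c.png',cv2.resize(im[100:250,240:440],None,fx=3.8,fy=3.8,interpolation=cv2.INTER_CUBIC))
im=cv2.imread('pics/wrist28.png');cv2.imwrite('pics/w28c.png',cv2.resize(im[0:200,100:450],None,fx=2.2,fy=2.2,interpolation=cv2.INTER_CUBIC))"
```

```text
clock: 42.42
ee_pos: [0.6238, -0.3018, 0.0245]
ee_rot: [3.141, 0.0, -1.619]
force: [-2.0, 1.2, 4.9]
opening: 0.141
clock: 43.08
ee_pos: [0.6237, -0.3018, 0.0244]
ee_rot: [3.141, 0.0, -1.619]
force: [0.1, 0.0, 0.4]
opening: 0.329
clock: 43.75
ee_pos: [0.6239, -0.3018, 0.1875]
ee_rot: [-3.141, -0.001, -1.619]
force: [-0.2, -0.2, -0.3]
opening: 0.329
clock: 44.42
ee_pos: [0.5247, -0.2972, 0.2286]
ee_rot: [-3.14, -0.001, -1.619]
force: [-1.0, 0.3, -0.9]
opening: 0.325
```

View pics/wrist28.png

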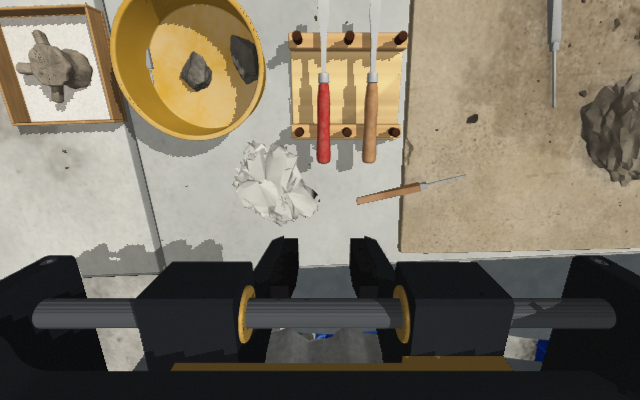

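View pics/side28c.png

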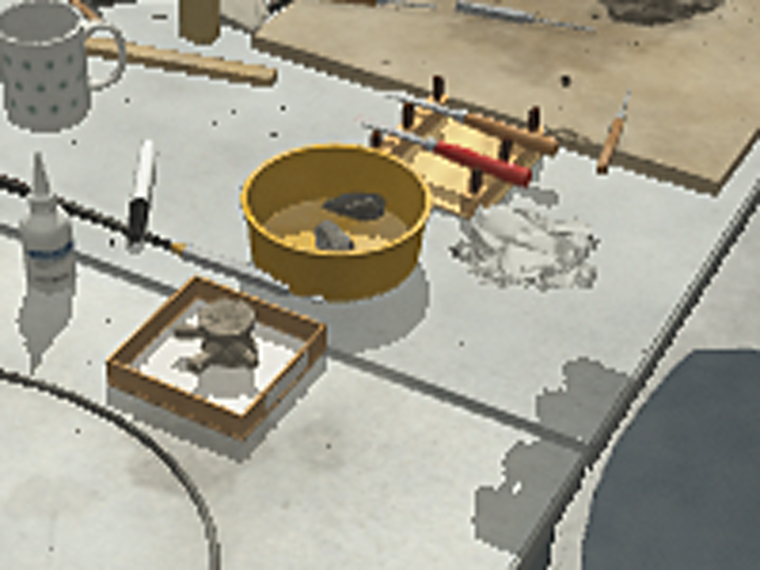

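View pics/scene28.png

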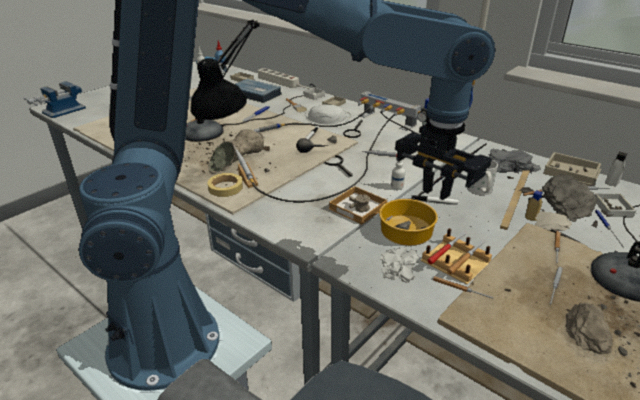

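```bash
python3 -c "
from h import *
D=cam('side');W=cam('wrist');W=(*W[:3],np.load('C28.npy'))
sd=lambda u,v:(D,(240+u/3.8,100+v/3.8))
print('rock1',tri([sd(357,206),(W,(245,58))]),'rock2',tri([sd(334,237),(W,(197,72))]))
c=np.array([.623,-.328])
for n,(a,b,w) in dict(B=((362,124),(530,178),(324,161)),A=((389,97),(556,145),(370,161))).items():
  pa=onz(*[sd(*a)[0]],*sd(*a)[1],.03);pb=onz(D,*sd(*b)[1],.03);pw=onz(W,*w,.03);print(n,pa,pb,'mid',(pa+pb)/2,'handle end wrist',pw, 'rel mid from handle',pw[0]+.0845-c[0])
pk=[onz(W,*p,.046)[:2] for p in ((297,37),(350,37),(402,37),(299,130),(347,130),(395,130))];print('rack',np.mean(pk,axis=0))
s=pose()[2];print(s['clock'],s['force'])"
```

```text
rock1 [ 0.65794206 -0.21528749  0.01242583] rock2 [ 0.64726689 -0.16021426  0.01911129]
B [ 0.6971884  -0.30266118  0.03      ] [ 0.53742466 -0.30155895  0.03      ] mid [ 0.61730653 -0.30211006  0.03      ] handle end wrist [ 0.54216788 -0.29827379  0.03      ] rel mid from handle 0.0036678760078274752
A [ 0.69695503 -0.35316843  0.03      ] [ 0.53813083 -0.35796702  0.03      ] mid [ 0.61754293 -0.35556772  0.03      ] handle end wrist [ 0.53952633 -0.35316764  0.03      ] rel mid from handle 0.0010263338810438949
rack [ 0.62391151 -0.32782317]
44.5667 [ 0.4641352  -0.43908032 -0.65702165]
```

```bash
python3 -c "
from plant import job_done
print(job_done())"
```

```text
the job is handed in; nothing more can be done
None
```

I put everything in its place and handed the job in at about 44.6 s of the 131 s. No verdict came back, so the results below are from my own last pictures.

- **Rocks:** both lie in the tub, about 5 mm and 51 mm from its axis (limit 62 mm), at roughly 12–19 mm height. The farther one rests against the wall. My tub position is only good to a few mm, so that distance could be nearer 55 mm.
- **Vertebra:** it stands upright near the middle of the tray. I gripped it with 5 N and let go once it touched the floor.
- **Chisels:** each lies across both bars in its own bay, with its middle within about 7 mm of the bay's middle. A hose crossed over the red chisel's tip, so I drew that chisel backwards from under it before lifting.
- **Tape roll:** I never touched it, and in the pictures it had not moved.

**Disagreements:** my first estimates from the fixed cameras were 5–8 mm off for the tray. For the rack, the first wrist-camera estimate was off by about the same. I corrected both from close wrist views before letting go. The side and wrist cameras still differ by about 5–10 mm on the chisels' position along the bays, well within the 35 mm limit.

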